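# Put a glued sanding block under pressure in the bench press, using its loose crank

## Task

The cork sanding block in the small bench press has just been glued, so wind the press down on it with the loose crank: fit the crank fully home on the square end of the screw (turn it lightly until it drops on by itself, never force it down) and wind clockwise until the pressure plate grips the block firmly, as the crank's clear extra resistance tells you, but stop before the cork is crushed. Then lift the crank off so that nobody can knock the press open, and lay it flat on the bare bench, socket down as it lay before, at least a hand's breadth clear of the press. Do not shift the block or the other things on the bench, and leave the press tight.

Things in the scene. Friction and masses are not known exactly. Their poses are not given: they have to be found in the camera images.
- press: Small grey bench press, bolted down. Origin: centre of its underside, z up. Base 104 (x) x 172 (y) x 20 mm; two 16 mm steel columns at y = -66 and +66 mm; crossbeam 52 x 172 mm, 124 to 146 mm high, column nuts on it up to 154 mm. A captive vertical screw turns in its middle: clockwise seen from above drives the sprung pressure plate down, 25 mm a turn.
- shaft_root (a point): On the screw's axis, 158 mm above the bench, on top of the screw's dark round collar (34 mm diameter): the crank's underside rests here when fully home. Fixed to the press, it does not turn with the screw. The screw is self-locking: it takes about 0.45 N m to turn either way and stays where it is left.
- shaft_nose (a point): Top of the screw, 185 mm above the bench. Above the collar stands a bare steel square, 16 mm across flats, 22 mm tall (158 to 180 mm; top 3.5 mm chamfered to 13 mm), then a round pilot nose of 15 mm diameter, 5 mm tall. The square's angle varies, is unrelated to the press's yaw and is not reported, nor given by this point's frame: it must be felt or seen.
- platen: Aluminium pressure plate, 60 (x) x 104 (y) x 12 mm, hung on four short springs under the grey follower that the screw drives. Origin: centre of its underside, which meets the block; it starts 18 to 28 mm above it (0.7 to 1.2 turns). Once it bears, it stops and the springs take up the winding: about 40 N more for each further mm (15 mm of handle path).
- crank: Loose dark steel crank, about 0.33 kg, lying flat, socket down. Origin: centre of the hub's underside, z up, x along the arm towards the handle. Hub 34 x 34 mm (flat sides along x and y), 41 mm tall, to be pinched from above; arm 22 mm wide, 10 mm thick, flush with the hub's underside, carrying the upright handle at x = 60 mm.
- crank_socket (a point): Mouth of the square socket in the hub's underside: 17.6 mm wide, sides along the crank's x and y, 30 mm deep. It fits the square in four ways, with 0.1 rad of play either way. At a wrong angle it goes over the nose and stops 19 to 22 mm above the collar; turned under a light push it drops on. While it stands there it must not press on the square with over 40 N.
- crank_knob (a point): Middle of the free-spinning black handle, 23 mm diameter, 46 mm tall, 60 mm from the hub's axis, 36 mm above the crank's underside. Lead it round a 60 mm circle; the hand need not turn. Winding freely takes about 5 to 8 N along the circle; firm (40 to 150 N on the block) is about 4 to 6 N more than that; 10 N more crushes the cork (over 150 N).
- sanding_block: The work: cork sanding block, 50 (x) x 90 (y) x 28 mm, lying loose on the bed plate under the pressure plate, its top 48 mm above the bench. Origin: centre of its underside. It must not be shifted by more than 12 mm.
- glue_tin: Bystander: cream glue pot with a black cap, 45 mm diameter, 57 mm tall, standing nearer the robot than the press. Origin: centre of its underside.
- tin: Bystander: white tin with a blue lid, 69 mm diameter, 28 mm tall, on the right part of the bench beside the crank; apart from it the bench for 80 mm round the crank's starting place is bare. Origin: centre of its underside.
- stone: Bystander: two-layer whetstone, 52 (x) x 150 (y) x 25 mm, lying lengthways away from the robot, left of the press. Origin: centre of its underside.

How it is judged:
By the outcome, as a careful person would: the job done as asked, in the order asked, and still so for the second after the job is handed in, with the robot touching nothing.
It also fails if it takes over 72 s, if anything falls off the work surface, if the arm or the gripper's body presses on something with over 40 N, if the wrist force passes 120 N, or if a joint passes its speed limit or range.

## Robot

A 7-joint arm with a two-finger parallel gripper is mounted at the origin on the work surface; the furniture and walls round the work are solid. World frame = base frame: x ahead of the robot, y to its left, z up, the work surface at z = 0. Lengths are in mm, angles in rad, forces in N, time in s.
With the tool pointing down it reaches from about 425 to 925 mm from the base axis. Payload 6.8 kg.
Tool frame: the origin (TCP) lies on the centre line of the jaws, within the pads' length; the fingertips stand 22 mm ahead of it and the grasp point (between the pads) lies 3 mm ahead of it; z points along the fingers, y is the direction in which the jaws open and shut (so a half turn about z gives the same grasp; the last joint's range is limited). The gripper opens to 85 mm and grips with 20 to 120 N. Pads are 22 mm wide; open, the fingers measure 114 mm over their backs; the gripper's body (76 mm by 85 mm) begins 54 mm behind the grasp point. The pads swing forward as they close: fully open they stand 13 mm farther back than shut.
Start: joints at [-1.32, 0.477, 0.022, 1.555, -0.011, 1.109, -0.083], TCP at [237.024, 632.034, 216.308] pointing down, gripper open.
Joint ranges: [-2.96, 2.96], [-0.34, 2.1], [-1.41, 1.46], [0.24, 2.44], [-1.37, 4.51], [0.17, 1.92], [-2.96, 2.96]. Speed limits (rad/s): [2.39, 2.39, 3.14, 3.14, 3.14, 3.14, 3.14].

## Interface

Orientations are given as a 3x3 rotation matrix whose columns are the frame's x, y, z axes.
In Python, from plant import arm gives the robot as it stands.
- The arm moves only by the tool send_rows, never from a script. Its argument "motion" is a list of rows, each a list of 7 numbers: the closure, from -1 (fully open) to 1 (shut), then the shift along the tool's x, y, z in mm, then the turn, a rotation vector about the tool's x, y, z in rad. A call has 1 to 5 rows; each row is the pose to reach, as a shift and turn from the pose commanded when the call began, along the tool's axes at that moment; what a row does not reach only later rows make up. A row lasts 1/12 s, in which the tool goes at most 41.7 mm and 7.16 degrees, less where a joint would pass 70% of its speed; a pose out of reach is approached as far as the arm can. A call with a gripper value outside its range is refused whole. The fingers move at their own pace and stop on an object; "squeeze" is the grip in N (left out, the last holds). Time passes only in rows, so rows that repeat a pose let the fingers close. It gives the time, the measured TCP pose, the force and the opening at its end, in the units of the state.
- arm.sense(): the state, without advancing time (a new reading comes with each control period).
- arm.capture(name): name is "side" or "top"; returns a dict with "image" (384x512x3 uint8, red, green, blue), "intrinsics" (3x3 intrinsics, pixels), "rvec" (rotation vector, rad) and "tvec" (3), from world to camera coordinates, as OpenCV has them. Camera axes: x right, y down, z forward; pixel columns grow to the right and rows downward; lengths in mm; the calibration is good to about 2 mm. A picture is of the moment at which its call begins. There is no depth.
- arm.hand_in(): hands the job in, once; it reports no verdict.
The state is a dict: "clock": time; "joints": joint angles; "joint_vel": joint speeds; "joint_torque": joint torques, N m; "ee_pos": TCP position; "tool_rot": TCP orientation; "wrist_force": force on the tool from outside, world axes, zero at the start; "torque": the same for the moment, N m; "gripper_width": finger opening in mm.
Only numpy, scipy, OpenCV 4.12 (cv2) and the standard library are available. Lean on these libraries where they do the work, as an engineer would, in place of code of your own. Each camera call takes 0.05 s, during which the arm holds its last target.

## Working session

There is one attempt and no reset: what is moved stays moved. The work goes in short steps, Python scripts to look and compute and a tool call to move; the robot and the scene stay as the last step left them, time stands still between calls to the robot, and variables do not carry over. Pictures are saved under pics/ and viewed, and the job is handed in when it is done.

Besides the shell and the picture viewer there is one more tool, called after ">>>" as name(argument=value, ...), one argument or row to a line, values as JSON. send_rows: Moves the arm, as the interface text tells. Its arguments: {"type":"object","properties":{"motion":{"type":"array","items":{"type":"array","items":{"type":"number"}}},"squeeze":{"type":"number"}},"required":["motion"]}

```bash
ls; mkdir -p pics; python3 - <<'E'
from plant import arm
import cv2, numpy as np
s=arm.sense(); print(s)
for n in ("side","top"):
    c=arm.capture(n); cv2.imwrite(f"pics/{n}0.png",c["image"][:,:,::-1]); print(n,c["intrinsics"],c["rvec"],c["tvec"])
    np.savez(f"{n}0.npz",**c)
E
```

```text
pics
{'clock': 0.0, 'joints': array([-1.32012065,  0.47779191,  0.02230463,  1.55644658, -0.01150212,
        1.10929233, -0.08313806]), 'joint_vel': array([ 1.20995365e-03,  3.91098028e-05, -1.63012123e-03, -1.45188346e-03,
       -5.62026127e-04,  1.08504018e-03, -9.39930793e-04]), 'joint_torque': array([ 9.42378574e-04, -5.96465421e+01,  1.60819486e+00, -2.81194317e+01,
        1.23890772e-02,  9.55091586e-03,  6.16283003e-06]), 'ee_pos': array([236.78953671, 631.446808  , 215.33260606]), 'tool_rot': array([[-9.36332307e-01,  3.51114703e-01, -5.25437698e-04],
       [ 3.51115077e-01,  9.36330711e-01, -1.73272697e-03],
       [-1.16402462e-04, -1.80689734e-03, -9.99998361e-01]]), 'wrist_force': array([ 0.33350645, -0.47544537, -0.34962732]), 'torque': array([0.00433266, 0.01535417, 0.08461114]), 'gripper_width': 85.04134642395796}
side [[395.89348264   0.         258.56363152]
 [  0.         395.89348264 195.06724909]
 [  0.           0.           1.        ]] [ 2.10725295 -0.10573759  0.0295333 ] [-458.15505193  154.97619632 1061.79712244]
top [[447.26323335   0.         256.25507517]
 [  0.         447.26323335 190.38878721]
 [  0.           0.           1.        ]] [ 2.1639811  -2.19305977  0.09335162] [  39.45537583  473.64798482 1269.56354859]
```

View pics/side0.png

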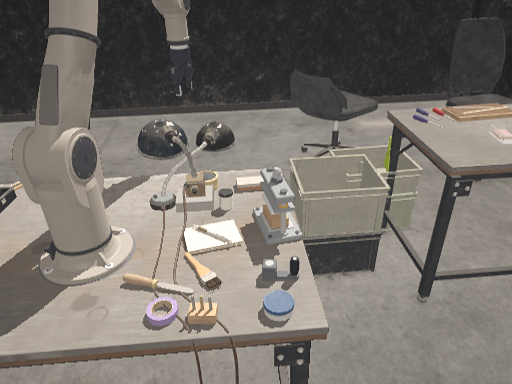

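View pics/top0.png

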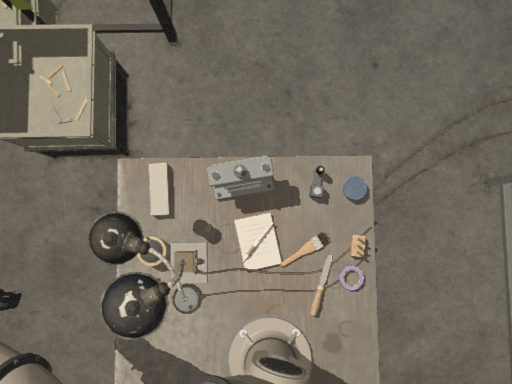

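The top view shows the press at about (240,178), the crank hub at about (317,190) with its handle at (320,170), and the blue tin at (355,188). The lamps stand to the left at (115–135, 240–305). I'll zoom in next.

```bash
cat > h.py <<'E'
import numpy as np, cv2
def load(n): return dict(np.load(n))
def ray(c,px):
    R=cv2.Rodrigues(c["rvec"])[0]; C=-R.T@c["tvec"].ravel()
    d=R.T@np.linalg.inv(c["intrinsics"])@np.array([px[0],px[1],1.0]); return C,d/np.linalg.norm(d)
def onz(c,px,z):
    C,d=ray(c,px); return C+d*(z-C[2])/d[2]
def tri(c1,p1,c2,p2):
    C1,d1=ray(c1,p1);C2,d2=ray(c2,p2)
    A=np.stack([d1,-d2],1); t=np.linalg.lstsq(A,C2-C1,rcond=None)[0]
    a=C1+t[0]*d1;b=C2+t[1]*d2; return (a+b)/2,np.linalg.norm(a-b)
def proj(c,P):
    return cv2.projectPoints(np.array(P,float).reshape(-1,3),c["rvec"],c["tvec"],c["intrinsics"],None)[0].reshape(-1,2)
def crop(c,x0,y0,w,h,k,name):
    im=c["image"][y0:y0+h,x0:x0+w,::-1]
    cv2.imwrite(name,cv2.resize(im,None,fx=k,fy=k,interpolation=cv2.INTER_CUBIC))
E
python3 - <<'E'
from h import *
t=load("top0.npz");s=load("side0.npz")
crop(t,195,145,100,75,8,"pics/t_press.png")
crop(t,295,145,100,75,8,"pics/t_crank.png")
crop(s,240,155,100,75,8,"pics/s_press.png")
crop(s,240,245,100,75,8,"pics/s_crank.png")
E
```

```text
(no output)
```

View pics/t_press.png

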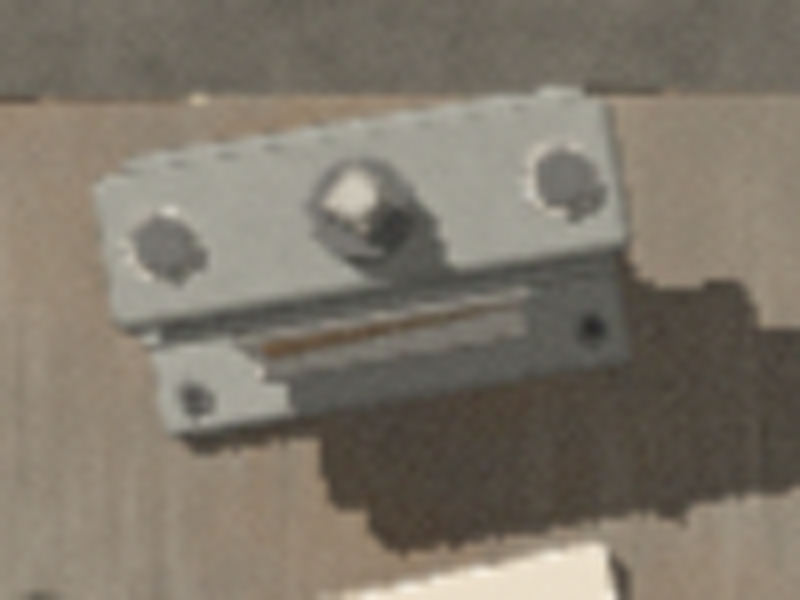

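View pics/t_crank.png

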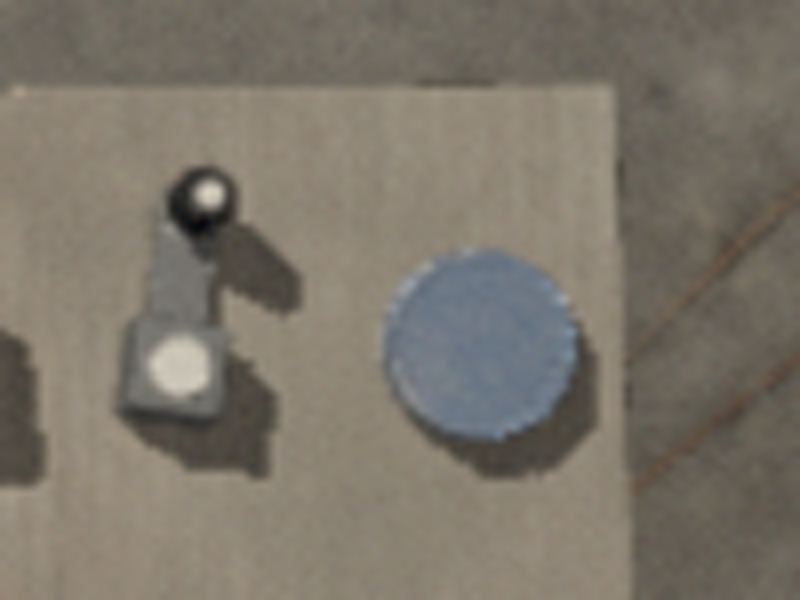

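View pics/s_press.png

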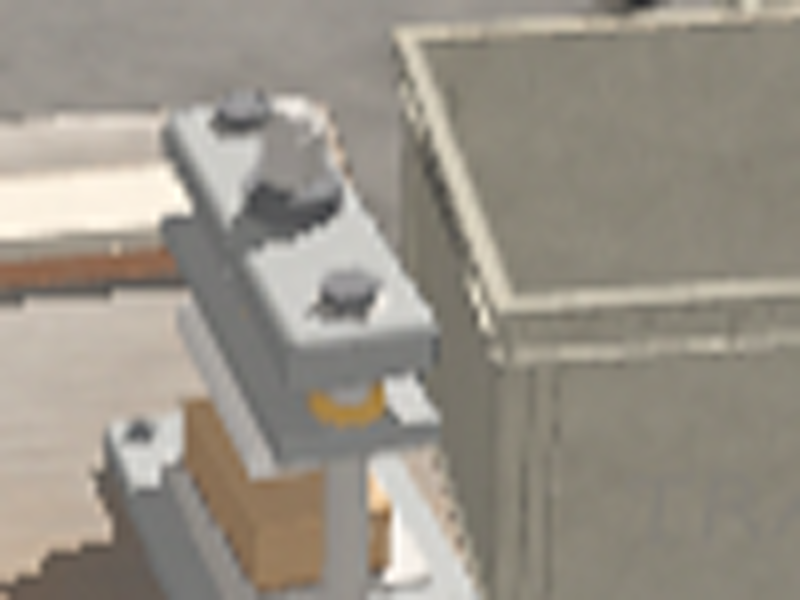

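View pics/s_crank.png

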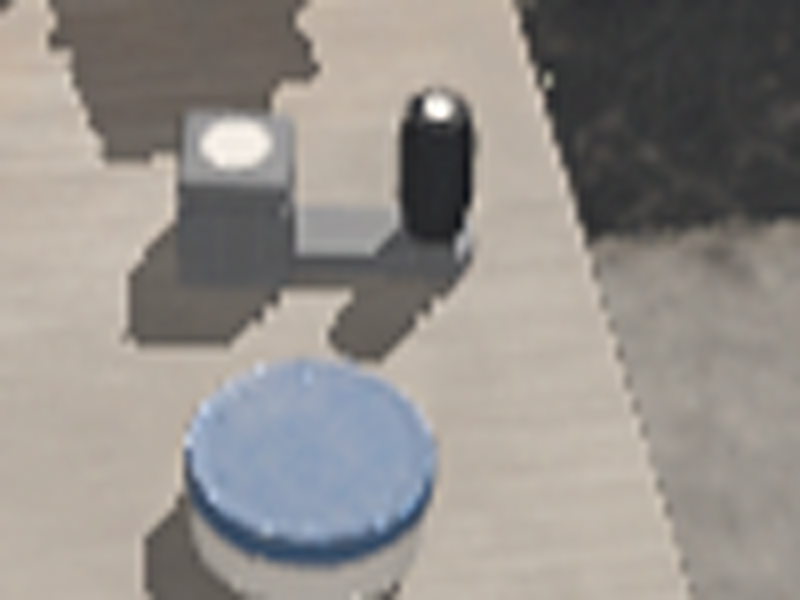

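The zoomed crops show the white disc on the hub top, the black knob, and the two dark column nuts on the beam. The screw, with its shiny nose, stands midway between the nuts. I'll measure all of these with masks and two-view rays.

```bash
python3 - <<'E'
from h import *
t=load("top0.npz");s=load("side0.npz")
def cc(c,x0,y0,x1,y1,f):
    im=c["image"][y0:y1,x0:x1].astype(int)
    m=f(im).astype(np.uint8); n,l,st,ce=cv2.connectedComponentsWithStats(m)
    return [(ce[i]+[x0,y0],st[i,4]) for i in range(1,n) if st[i,4]>3]
w=lambda im:(im.min(2)>185)
k=lambda im:(im.max(2)<70)
print("disc top",cc(t,308,180,330,205,w)); print("disc side",cc(s,258,255,280,275,w))
print("knob top",cc(t,310,160,330,178,k)); print("knob side",cc(s,285,250,302,280,k))
b=lambda im:(im[...,2]-im[...,0]>25)
print("tin top",cc(t,340,170,372,205,b)); print("tin side",cc(s,255,280,300,320,b))
P=lambda x0,y0,u,v:(x0+(u+.5)/8-.5,y0+(v+.5)/8-.5)
# hub
d1=cc(t,308,180,330,205,w)[0][0]; d2=cc(s,258,255,280,275,w)[0][0]
print("hub top tri",tri(t,d1,s,d2), onz(t,d1,41),onz(s,d2,41))
kt=P(295,145,203,201); ks=P(240,245,437,100)
print("knob",tri(t,kt,s,ks),onz(t,kt,59), onz(s,ks,59))
nA=(P(195,145,567,179),P(240,155,349,284)); nB=(P(195,145,167,248),P(240,155,245,104))
for a,bb in (nA,nB): print("nut",tri(t,a,s,bb),onz(t,a,154),onz(s,bb,154))
# square/nose and collar
print("nose",tri(t,P(195,145,357,193),s,P(240,155,298,108)),onz(t,P(195,145,357,193),185),onz(s,P(240,155,298,108),185))
print("collar",onz(t,P(195,145,362,212),158))
print("crank arm end/base corners", [onz(t,P(295,145,*q),41) for q in ((133,320),(228,330),(215,420),(118,410))])
print("edge far",onz(t,P(195,145,400,96),0),onz(t,P(295,145,610,90),0), "tin",onz(t,cc(t,340,170,372,205,b)[0][0],28))
for nm,q in(("gluetin",(203,226)),("lamp1",(135,305)),("lamp2",(115,238))): print(nm,onz(t,q,57))
C,_=ray(t,(0,0));print("camtop",C, ray(s,(0,0))[0])
E
```

```text
disc top []
disc side [(array([269. , 262.5]), np.int32(42))]
knob top [(array([319.27906977, 171.51162791]), np.int32(43))]
knob side [(array([293.89473684, 266.84210526]), np.int32(133))]
tin top [(array([356.6, 177.8]), np.int32(5)), (array([353.88888889, 180.33333333]), np.int32(9)), (array([361.8, 179.8]), np.int32(5)), (array([356.8, 187.5]), np.int32(20)), (array([354.66666667, 192.66666667]), np.int32(6)), (array([359.2, 192.8]), np.int32(5)), (array([352. , 196.6]), np.int32(5)), (array([357. , 196.4]), np.int32(5))]
tin side [(array([278.29069767, 302.56312292]), np.int32(602))]Traceback (most recent call last):
  File "<stdin>", line 15, in <module>
IndexError: list index out of range
```

```bash
python3 - <<'E'
from h import *
t=load("top0.npz");s=load("side0.npz")
P=lambda x0,y0,u,v:(x0+(u+.5)/8-.5,y0+(v+.5)/8-.5)
d1=P(295,145,179,364); d2=(269,262.5)
print("hub top tri",tri(t,d1,s,d2), onz(t,d1,41),onz(s,d2,41))
kt=P(295,145,203,201); ks=P(240,245,437,100)
print("knob",tri(t,kt,s,ks),onz(t,kt,59), onz(s,ks,59))
nA=(P(195,145,567,179),P(240,155,349,284)); nB=(P(195,145,167,248),P(240,155,245,104))
for a,bb in (nA,nB): print("nut",tri(t,a,s,bb),onz(t,a,154),onz(s,bb,154))
print("nose",tri(t,P(195,145,357,193),s,P(240,155,298,108)),onz(t,P(195,145,357,193),185),onz(s,P(240,155,298,108),185))
print("collar",onz(t,P(195,145,362,212),158))
print("hub corners", [onz(t,P(295,145,*q),41)[:2].round(1) for q in ((133,320),(228,330),(215,420),(118,410))])
print("edge far",onz(t,P(195,145,400,96),0),onz(t,P(295,145,610,90),0), "tin",onz(t,P(295,145,481,343),28))
for nm,q in(("gluetin",(203,226)),("lamp1",(135,305)),("lamp2",(115,238))): print(nm,onz(t,q,57))
print("camtop",ray(t,(0,0))[0], ray(s,(0,0))[0])
E
```

```text
hub top tri (array([ 472.5064743 , -139.31306915,   38.93480557]), np.float64(2.6802076507915182)) [ 470.9891138  -138.97488584   41.        ] [ 473.60609866 -141.61400047   41.        ]
knob (array([ 530.24426492, -147.00854203,   56.32414662]), np.float64(6.2360564730306995)) [ 526.76025406 -146.34381775   59.        ] [ 532.82811317 -149.8757705    59.        ]
nut (array([526.01757208,   8.4870606 , 151.25477574]), np.float64(4.248636175507685)) [523.49990403   8.69581616 154.        ] [527.49916118   4.17573979 154.        ]
nut (array([506.00274806, 138.57309665, 152.11512945]), np.float64(6.106229267333386)) [502.70645853 138.52776297 154.        ] [508.70108281 135.41193602 154.        ]
nose (array([518.10341296,  75.72688155, 181.61640672]), np.float64(3.9435836618734235)) [515.66249154  75.71388603 185.        ] [519.26998862  69.52751982 185.        ]
collar [513.08927471  75.14175815 158.        ]
hub corners [array([ 486.9, -123. ]), array([ 482.9, -156.7]), array([ 450.9, -151.2]), array([ 454.9, -117. ])]
edge far [576.34136259  66.22094336   0.        ] [ 573.62370494 -305.95748739    0.        ] tin [ 478.18836887 -249.19363954   28.        ]
gluetin [373.56884686 182.63391275  57.        ]
lamp1 [160.2225982  369.67908085  57.        ]
lamp2 [343.63373109 426.91779601  57.        ]
camtop [ 365.03752273   35.07559853 1305.07013356] [ 398.03796035 -869.93024468  667.9251109 ]
```

The nut spacing measures 132 mm, as given, and the hub and knob heights also match. The arm has to pass the lamps on its way over, so I'll locate those before moving.

```bash
python3 - <<'E'
from h import *
t=load("top0.npz");s=load("side0.npz")
for a in ((135,305),(115,238)):
    for b in ((162,140),(215,137)): print(a,b,tri(t,a,s,b))
P=[237,632,216]; print(proj(t,P),proj(s,P))
print(proj(t,[[400,520,300],[560,300,300],[500,-140,300]]))
E
```

```text
(135, 305) (162, 140) (array([180.3250098 , 338.77664551, 172.6391424 ]), np.float64(2.239541179708029))
(135, 305) (215, 137) (array([268.61525118, 326.48179632, 193.58532731]), np.float64(169.77919317944352))
(115, 238) (162, 140) (array([261.84553976, 374.14936057, 168.59809621]), np.float64(170.93737962547524))
(115, 238) (215, 137) (array([347.28417662, 398.21794222, 148.63897992]), np.float64(4.160108473228262))
[[  8.0998957  285.23815145]] [[184.40332007  98.49732123]]
[[ 39.80525618 215.62991777]
 [138.50644044 143.93260784]
 [332.57233309 167.54035488]]
```

```bash
python3 - <<'E'
from h import *
t=load("top0.npz");s=load("side0.npz")
crop(t,80,150,200,234,3,"pics/t_l.png")
crop(s,120,60,180,160,4,"pics/s_l.png")
E
```

```text
(no output)
```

View pics/s_l.png

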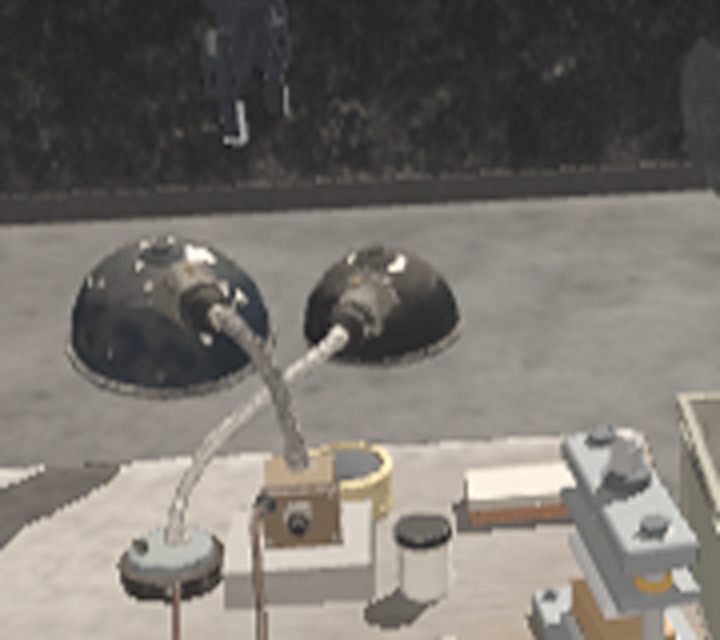

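View pics/t_l.png

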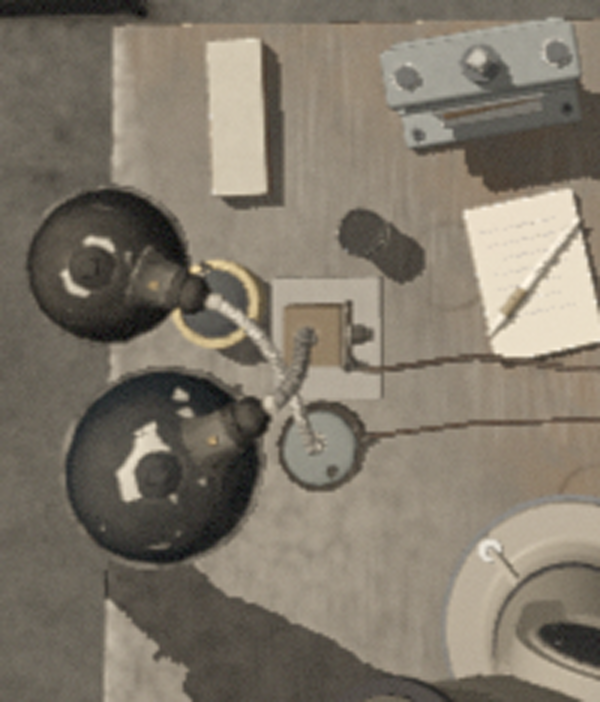

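```bash
cat >> h.py <<'E'
from scipy.spatial.transform import Rotation as Ro
def go(P,yaw=None,p0=None,R0=None):
    """tool shift & turn from current (measured) pose to world P, jaw(y) azimuth yaw, tool down"""
    from plant import arm
    s=arm.sense(); p0=s["ee_pos"] if p0 is None else p0; R=s["tool_rot"] if R0 is None else R0
    d=R.T@(np.array(P,float)-p0)
    rv=np.zeros(3)
    if yaw is not None:
        y=np.array([np.cos(yaw),np.sin(yaw),0]); z=np.array([0,0,-1.]); x=np.cross(y,z)
        rv=Ro.from_matrix(R.T@np.stack([x,y,z],1)).as_rotvec()
    return np.round(d,1),np.round(rv,4)
def st():
    from plant import arm
    s=arm.sense(); y=s["tool_rot"][:,1]
    print("t",round(s["clock"],2),"p",s["ee_pos"].round(1),"yaw",round(float(np.arctan2(y[1],y[0])),3),"tilt",s["tool_rot"][:2,2].round(4),"F",s["wrist_force"].round(1),"M",s["torque"].round(2),"w",round(s["gripper_width"],1),"j",s["joints"].round(2)); return s
E
python3 - <<'E'
from h import *
for P in ([237,632,370],[600,100,370],[472,-140,300]): print(go(P,1.43))
E
```

```text
(array([   0. ,    0.3, -154.6]), array([-1.70e-03, -1.00e-04, -2.18e-01]))
(array([-526.7, -370.4, -153.9]), array([-1.70e-03, -1.00e-04, -2.18e-01]))
(array([-491.1, -639.9,  -83.5]), array([-1.70e-03, -1.00e-04, -2.18e-01]))
```

>>> send_rows(
  motion=[
    [-1, 0, 0, -40, 0, 0, -0.06],
    [-1, 0, 0, -80, 0, 0, -0.12],
    [-1, 0, 0, -120, 0, 0, -0.18],
    [-1, -15, -10, -155, 0, 0, -0.218],
    [-1, -45, -30, -155, 0, 0, -0.218],
  ],
)

```text
clock: 0.52
ee_pos: [265.5, 593.5, 378.8]
tool_rot: [[-0.991, 0.131, 0.001], [0.131, 0.991, 0.013], [0.0, 0.013, -1.0]]
wrist_force: [0.5, 0.8, 1.6]
gripper_width: 85.6
```

```bash
python3 - <<'E'
from h import *
st()
for P in ([600,100,370],[472,-140,300]): print(go(P,1.43))
E
```

```text
t 0.52 p [265.5 593.5 378.8] yaw 1.44 tilt [0.0013 0.0126] F [0.5 0.8 1.6] M [ 0.04 -0.07 -0.01] w 85.6 j [-1.24  0.33 -0.    1.4  -0.    1.39  0.19]
(array([-396.2, -445.5,    3.1]), array([ 0.0126, -0.0004,  0.0095]))
(array([-300.7, -701.1,   69.9]), array([ 0.0126, -0.0004,  0.0095]))
```

>>> send_rows(
  motion=[
    [-1, -26, -29, 0, 0, 0, 0],
    [-1, -53, -59, 0, 0, 0, 0],
    [-1, -79, -89, 0, 0, 0, 0],
    [-1, -106, -119, 0, 0, 0, 0],
    [-1, -132, -149, 0, 0, 0, 0],
  ],
)

```text
clock: 0.93
ee_pos: [379.2, 420.0, 371.0]
tool_rot: [[-0.99, 0.141, -0.0], [0.141, 0.99, -0.0], [0.0, -0.0, -1.0]]
wrist_force: [0.6, 0.5, -0.3]
gripper_width: 85.7
```

>>> send_rows(
  motion=[
    [-1, -26, -29, 0, 0, 0, 0],
    [-1, -53, -59, 0, 0, 0, 0],
    [-1, -79, -89, 0, 0, 0, 0],
    [-1, -106, -119, 0, 0, 0, 0],
    [-1, -132, -149, 0, 0, 0, 0],
  ],
)

```text
clock: 1.35
ee_pos: [488.8, 254.0, 371.1]
tool_rot: [[-0.99, 0.14, -0.0], [0.14, 0.99, -0.0], [0.0, -0.0, -1.0]]
wrist_force: [1.7, 0.3, 0.2]
gripper_width: 85.2
```

```bash
python3 - <<'E'
from h import *
st()
for P in ([580,100,330],[472,-140,200]): print(go(P,1.43))
E
```

```text
t 1.35 p [488.8 254.  371.1] yaw 1.43 tilt [-0.0004 -0.0001] F [1.7 0.3 0.2] M [-0.   -0.02 -0.02] w 85.2 j [-0.78  0.16  0.22  1.65 -0.03  1.34  0.87]
(array([-112. , -139.6,   41.1]), array([-0.0002, -0.0003, -0.0001]))
(array([ -38.8, -392.4,  171.1]), array([-0.0002, -0.0003, -0.0001]))
```

>>> send_rows(
  motion=[
    [-1, -6, -40, 0, 0, 0, 0],
    [-1, -12, -80, 0, 0, 0, 0],
    [-1, -18, -120, 0, 0, 0, 0],
    [-1, -22, -158, 12, 0, 0, 0],
    [-1, -24, -195, 28, 0, 0, 0],
  ],
)

```text
clock: 1.77
ee_pos: [485.0, 57.4, 343.9]
tool_rot: [[-0.99, 0.141, 0.003], [0.141, 0.99, 0.001], [-0.002, 0.001, -1.0]]
wrist_force: [1.2, 0.2, 0.1]
gripper_width: 85.4
```

>>> send_rows(
  motion=[
    [-1, -3, -36, 18, 0, 0, 0],
    [-1, -6, -72, 36, 0, 0, 0],
    [-1, -9, -108, 54, 0, 0, 0],
    [-1, -12, -144, 72, 0, 0, 0],
    [-1, -14, -175, 94, 0, 0, 0],
  ],
)

```text
clock: 2.18
ee_pos: [473.5, -118.2, 249.1]
tool_rot: [[-0.99, 0.142, 0.002], [0.142, 0.99, -0.0], [-0.002, 0.0, -1.0]]
wrist_force: [1.8, 0.7, -0.8]
gripper_width: 85.5
```

>>> send_rows(
  motion=[
    [-0.7, 0, -10, 20, 0, 0, 0],
    [-0.7, 0, -10, 30, 0, 0, 0],
    [-0.7, 0, -10, 30, 0, 0, 0],
  ],
)

```text
clock: 2.43
ee_pos: [470.6, -125.4, 217.1]
tool_rot: [[-0.99, 0.142, -0.005], [0.142, 0.99, 0.0], [0.005, -0.0, -1.0]]
wrist_force: [0.3, 0.8, -0.0]
gripper_width: 72.4
```

```bash
python3 - <<'E'
from h import *
from plant import arm
st()
for n in ("top","side"):
    c=arm.capture(n); np.savez(n+"1.npz",**c)
crop(load("top1.npz"),280,130,100,75,8,"pics/t1.png")
crop(load("side1.npz"),220,205,120,100,6,"pics/s1.png")
for P in ([472,-140,28],): print(go(P,1.43))
E
```

```text
t 2.43 p [ 470.6 -125.4  217.1] yaw 1.429 tilt [-0.0047  0.0002] F [ 0.3  0.8 -0. ] M [ 0.01  0.04 -0.01] w 72.4 j [-0.33  0.17  0.52  2.02 -0.1   0.98  1.67]
(array([ -1.5, -15.7, 191.5]), array([ 0.0003, -0.0005,  0.0017]))
```

View pics/t1.png

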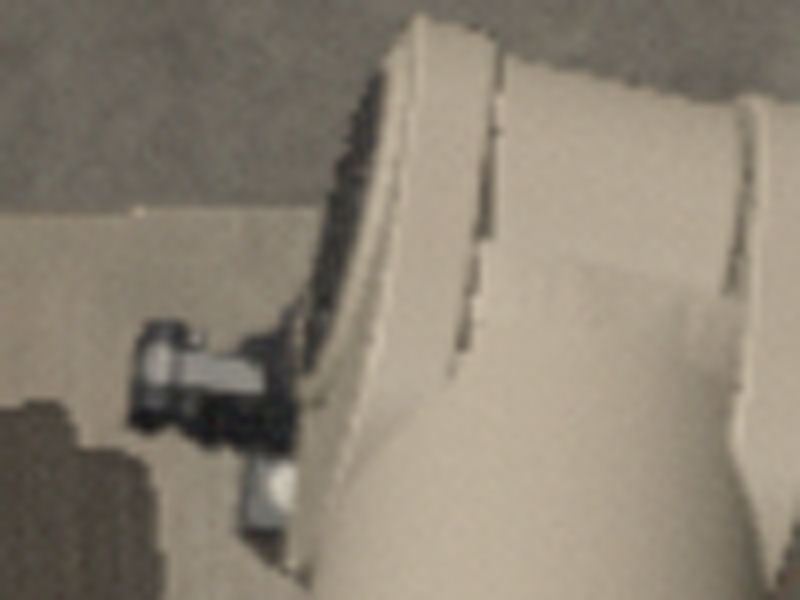

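View pics/s1.png

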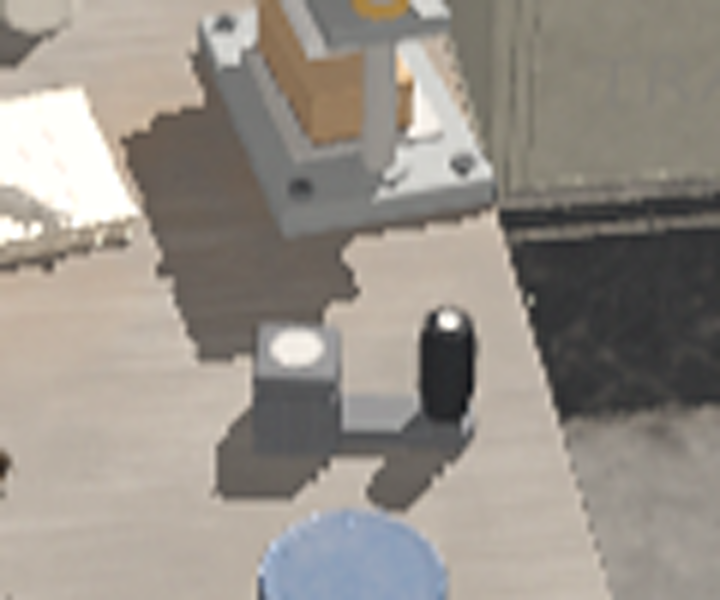

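The arm hides the crank in the top view, but the side view still shows the hub and handle clearly. I'll descend partway and then check.

>>> send_rows(
  motion=[
    [-0.6, -1, -8, 40, 0, 0, 0],
    [-0.6, -1.5, -15, 80, 0, 0, 0],
    [-0.6, -1.5, -15.5, 118, 0, 0, 0],
    [-0.6, -1.5, -15.5, 118, 0, 0, 0],
  ],
)

```text
clock: 2.87
ee_pos: [468.6, -138.8, 96.7]
tool_rot: [[-0.99, 0.138, -0.009], [0.138, 0.99, 0.001], [0.009, -0.0, -1.0]]
wrist_force: [-0.7, 0.7, 0.0]
gripper_width: 68.2
```

```bash
python3 - <<'E'
from h import *
from plant import arm
st()
for n in ("top","side"):
    c=arm.capture(n); np.savez(n+"2.npz",**c)
crop(load("top2.npz"),280,130,100,75,8,"pics/t2.png")
crop(load("side2.npz"),220,195,120,100,6,"pics/s2.png")
c=load("side2.npz"); p=arm.sense()["ee_pos"]
print(proj(c,[p+[0,0,-22]]))
for P in ([472,-140,28],): print(go(P,1.43))
E
```

```text
t 2.87 p [ 468.6 -138.8   96.7] yaw 1.433 tilt [-0.0092  0.0011] F [-0.7  0.7  0. ] M [ 0.05  0.06 -0.02] w 68.2 j [-0.23  0.37  0.47  2.12 -0.25  0.72  1.84]
[[268.21705042 249.35834542]]
(array([ 0.2,  0. , 73.9]), array([ 0.0002, -0.0012,  0.0016]))
```

View pics/s2.png

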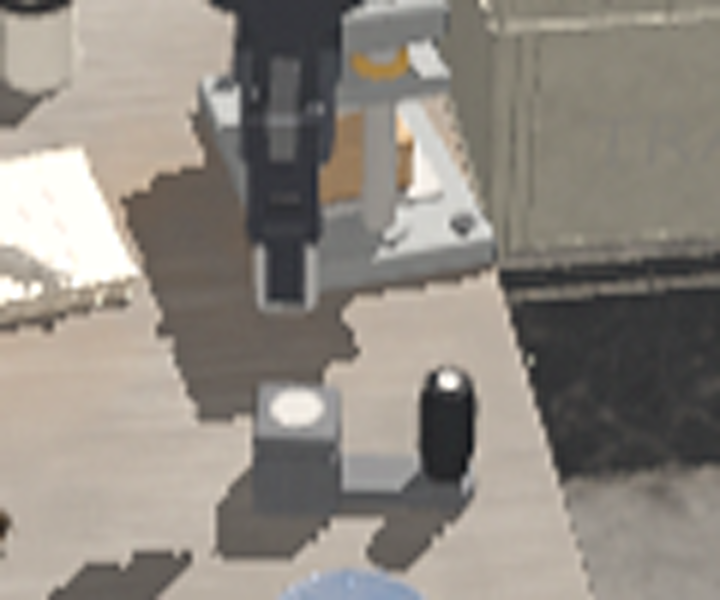

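View pics/t2.png

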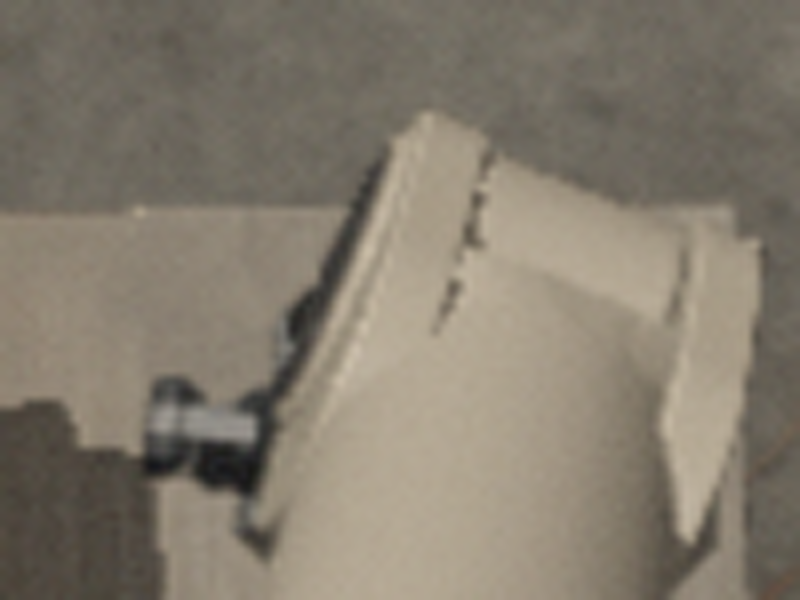

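```bash
python3 - <<'E'
from h import *
from plant import arm
s=arm.sense();c=load("side2.npz")
R=s["tool_rot"];p=s["ee_pos"]
for w in (34.1,41,48.5):
  for dz in (22,):
    print(w,[proj(c,p+R@np.array([dx,-w,dz]))[0].round(1) for dx in(-11,0,11)])
print("observed centre", 220+286/6, 195+308/6, "edges",220+256/6,220+318/6)
print("hub pred (top est 471,-139,41)",proj(c,[471,-139,41]),"(473.6,-141.6)",proj(c,[473.6,-141.6,41]))
E
```

```text
34.1 [array([272.6, 258.9]), array([267.8, 258.8]), array([262.9, 258.7])]
41 [array([272.5, 260.9]), array([267.7, 260.8]), array([262.8, 260.7])]
48.5 [array([272.4, 263.1]), array([267.6, 263. ]), array([262.7, 262.9])]
observed centre 267.6666666666667 246.33333333333334 edges 262.6666666666667 273.0
hub pred (top est 471,-139,41) [[267.80261172 261.86833567]] (473.6,-141.6) [[268.99682944 262.49636496]]
```

```bash
python3 - <<'E'
from h import *
from plant import arm
s=arm.sense();c=load("side2.npz")
im=c["image"][175:275,225:325,::-1];im=cv2.resize(im,None,fx=6,fy=6,interpolation=cv2.INTER_NEAREST).copy()
R=s["tool_rot"];p=s["ee_pos"]
for w,col in((-34,(0,0,255)),(0,(0,255,0)),(34,(255,0,0))):
  for dz in (0,12,22):
    q=proj(c,p+R@np.array([0,-w,dz]))[0]; cv2.circle(im,(int((q[0]-225+.5)*6),int((q[1]-175+.5)*6)),3,col,-1)
cv2.imwrite("pics/s2b.png",im)
E
```

```text
(no output)
```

View pics/s2b.png

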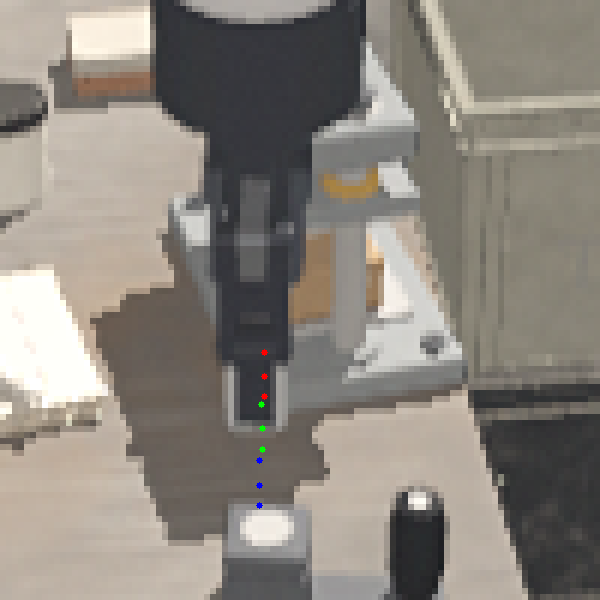

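>>> send_rows(
  motion=[
    [-0.6, 0.5, -1, 25, 0, 0, 0],
    [-0.6, 0.5, -1, 45, 0, 0, 0],
    [-0.6, 0.5, -1, 45, 0, 0, 0],
  ],
)

```text
clock: 3.22
ee_pos: [472.0, -140.9, 56.8]
tool_rot: [[-0.99, 0.139, 0.001], [0.139, 0.99, 0.001], [-0.0, 0.001, -1.0]]
wrist_force: [-0.4, 0.2, -0.0]
gripper_width: 68.3
```

```bash
cat >> h.py <<'E'
def mark(c,x0,y0,w,h,k,name,ww=34):
    from plant import arm
    s=arm.sense()
    im=c["image"][y0:y0+h,x0:x0+w,::-1];im=cv2.resize(im,None,fx=k,fy=k,interpolation=cv2.INTER_NEAREST).copy()
    R=s["tool_rot"];p=s["ee_pos"]
    for w_,col in((-ww,(0,0,255)),(0,(0,255,0)),(ww,(255,0,0))):
      for dz in (0,12,22):
        q=proj(c,p+R@np.array([0,-w_,dz]))[0]; cv2.circle(im,(int((q[0]-x0+.5)*k),int((q[1]-y0+.5)*k)),2,col,-1)
    cv2.imwrite(name,im)
E
python3 - <<'E'
from h import *
from plant import arm
st()
c=arm.capture("side"); np.savez("side3.npz",**c); st()
mark(c,225,195,100,100,6,"pics/s3.png")
E
```

```text
t 3.22 p [ 472.  -140.9   56.8] yaw 1.432 tilt [0.0006 0.0009] F [-0.4  0.2 -0. ] M [-0.03  0.08 -0.01] w 68.3 j [-0.18  0.44  0.43  2.14 -0.31  0.62  1.9 ]
t 3.27 p [ 472.5 -141.3   58. ] yaw 1.431 tilt [0.0016 0.0006] F [-0.3  1.7  0.1] M [-0.   -0.03  0.02] w 68.4 j [-0.18  0.44  0.43  2.14 -0.31  0.62  1.89]
```

View pics/s3.png

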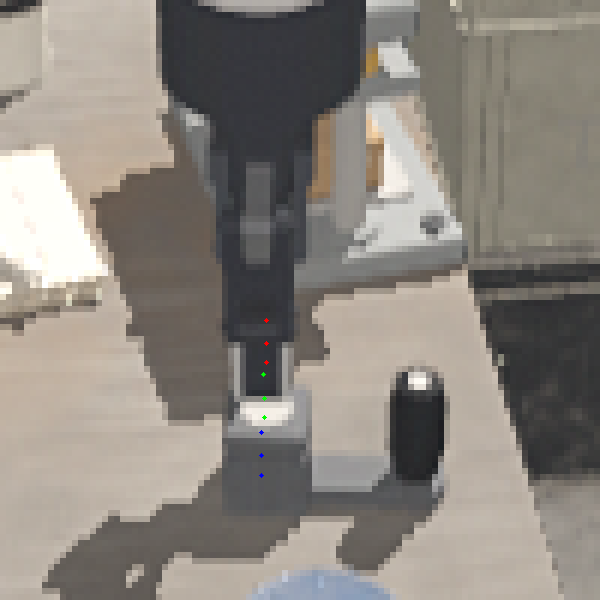

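```bash
python3 - <<'E'
from h import *
from plant import arm
s=arm.sense();c=load("side3.npz");R=s["tool_rot"];p=s["ee_pos"]
for y in (-42,-34,0,34):
    for dz in (-100,-80,-51,-20,0,12,22): 
        q=proj(c,p+R@np.array([0,y,dz]))[0]; print(y,dz,((q-[225,195]+.5)*6).round())
t=arm.capture("top"); np.savez("top3.npz",**t); mark(t,270,130,120,100,6,"pics/t3.png")
E
```

```text
-42 -100 [257. 234.]
-42 -80 [258. 279.]
-42 -51 [259. 341.]
-42 -20 [260. 406.]
-42 0 [260. 446.]
-42 12 [261. 470.]
-42 22 [261. 490.]
-34 -100 [258. 221.]
-34 -80 [259. 265.]
-34 -51 [260. 328.]
-34 -20 [260. 392.]
-34 0 [261. 432.]
-34 12 [261. 456.]
-34 22 [262. 475.]
0 -100 [261. 167.]
0 -80 [261. 211.]
0 -51 [262. 272.]
0 -20 [263. 335.]
0 0 [264. 375.]
0 12 [264. 398.]
0 22 [264. 417.]
34 -100 [264. 117.]
34 -80 [264. 160.]
34 -51 [265. 220.]
34 -20 [266. 282.]
34 0 [266. 321.]
34 12 [267. 344.]
34 22 [267. 363.]
```

View pics/t3.png

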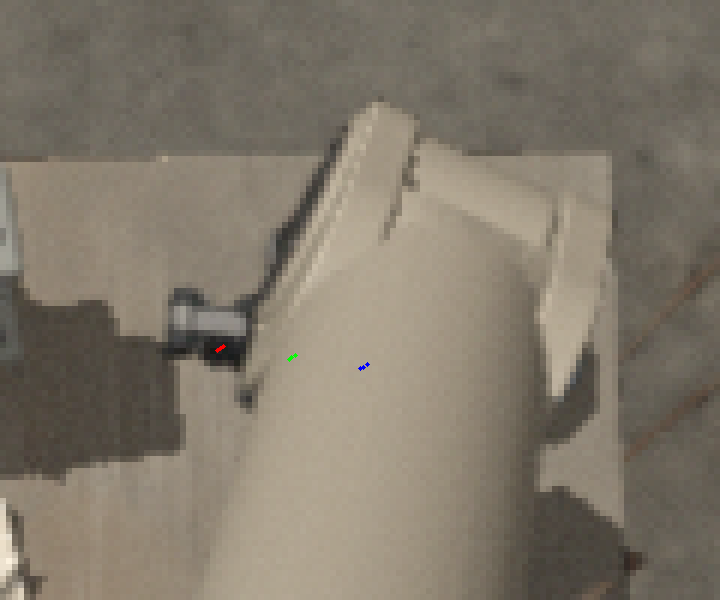

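>>> send_rows(
  motion=[
    [-0.6, -0.5, 1, 15, 0, 0, 0],
    [-0.6, -0.5, 1, 27, 0, 0, 0],
    [-0.6, -0.5, 1, 27, 0, 0, 0],
  ],
)

```text
clock: 3.57
ee_pos: [472.9, -140.6, 30.4]
tool_rot: [[-0.99, 0.139, 0.002], [0.139, 0.99, 0.0], [-0.001, 0.001, -1.0]]
wrist_force: [-0.8, -0.4, -0.3]
gripper_width: 68.3
```

```bash
python3 - <<'E'
from h import *
from plant import arm
c=arm.capture("side"); np.savez("side4.npz",**c); st()
mark(c,225,195,100,100,6,"pics/s4.png")
E
```

```text
t 3.62 p [ 473.  -140.9   30.9] yaw 1.43 tilt [0.0019 0.0002] F [-0.5 -0.9  0.3] M [ 0.   -0.03 -0.02] w 68.2 j [-0.16  0.49  0.4   2.15 -0.35  0.56  1.92]
```

View pics/s4.png

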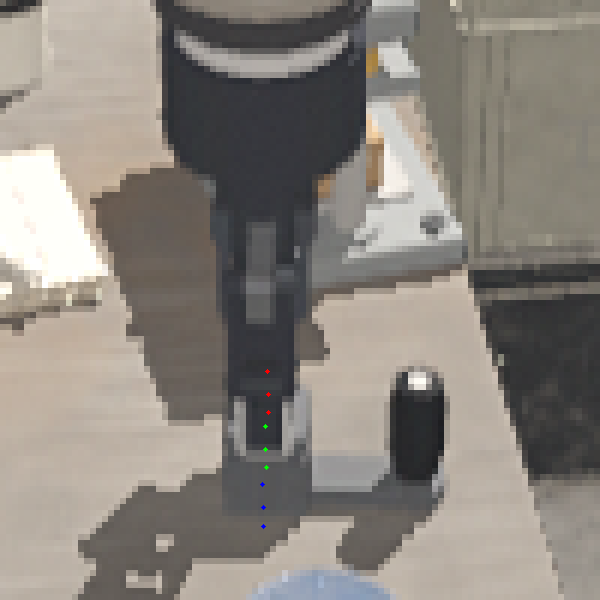

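>>> send_rows(
  motion=[
    [-0.3, -1.5, 0, 4, 0, 0, 0],
    [0, -1.5, 0, 4, 0, 0, 0],
    [0.3, -1.5, 0, 4, 0, 0, 0],
    [0.3, -1.5, 0, 4, 0, 0, 0],
  ],
  squeeze=30,
)

```text
clock: 3.95
ee_pos: [473.7, -141.4, 25.9]
tool_rot: [[-0.99, 0.14, 0.001], [0.14, 0.99, -0.0], [-0.001, 0.0, -1.0]]
wrist_force: [0.1, 0.3, -0.6]
gripper_width: 29.8
```

```bash
python3 - <<'E'
from h import *
from plant import arm
c=arm.capture("side"); np.savez("side4.npz",**c); st()
mark(c,225,195,100,100,6,"pics/s5.png",17)
E
```

```text
t 4.0 p [ 473.6 -141.4   25.8] yaw 1.43 tilt [ 0.0008 -0.    ] F [0.5 0.2 0.1] M [ 0.02 -0.   -0.02] w 29.7 j [-0.15  0.5   0.39  2.15 -0.35  0.56  1.93]
```

View pics/s5.png

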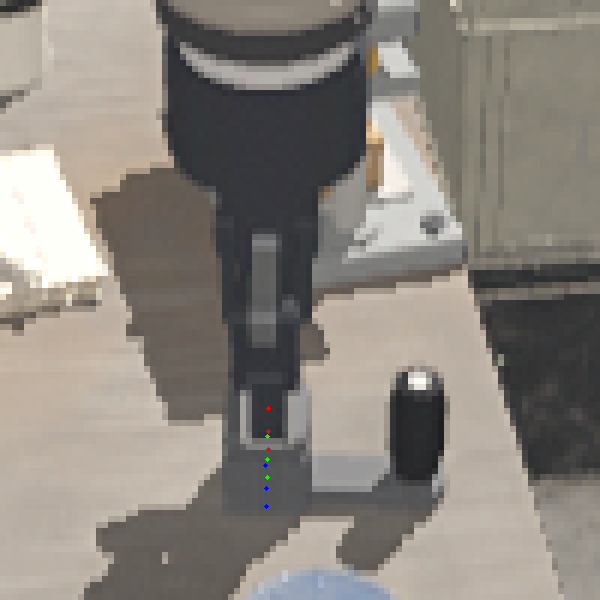

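```bash
python3 - <<'E'
from h import *
c=load("side4.npz")
for v in (440,445):
  C,d=ray(c,(225+268/6-.5,195+v/6-.5))
  for y in (-126,-141,-156,-165): 
    P=C+d*(y-C[1])/d[1]; print(v,P.round(1))
E
```

```text
440 [ 475.5 -126.    10.4]
440 [ 473.9 -141.    23.7]
440 [ 472.4 -156.    36.9]
440 [ 471.4 -165.    44.9]
445 [ 475.5 -126.     7.7]
445 [ 473.9 -141.    21. ]
445 [ 472.4 -156.    34.3]
445 [ 471.4 -165.    42.3]
```

The fingers closed to 29.7 mm without meeting the 34 mm hub. The picture shows the tips at about (268,445) in the crop, still above the hub top. The fingertips therefore stand about 38 mm higher than the stated tool offset implies. I'll reopen and go lower in small steps, watching the force.

>>> send_rows(
  motion=[
    [-0.6, 0, 0, 0, 0, 0, 0],
    [-0.6, 0, 0, 0, 0, 0, 0],
    [-0.6, 0, 0, 0, 0, 0, 0],
    [-0.6, 0, 0, 6, 0, 0, 0],
    [-0.6, 0, 0, 12, 0, 0, 0],
  ],
)

```text
clock: 4.42
ee_pos: [473.5, -141.3, 13.0]
tool_rot: [[-0.99, 0.14, 0.001], [0.14, 0.99, -0.0], [-0.001, 0.0, -1.0]]
wrist_force: [-0.4, -0.6, -0.1]
gripper_width: 68.2
```

```bash
python3 - <<'E'
from h import *
from plant import arm
c=arm.capture("side"); np.savez("side4.npz",**c); st()
mark(c,225,195,100,100,6,"pics/s6.png",34)
E
```

```text
t 4.47 p [ 472.6 -141.    11.8] yaw 1.43 tilt [-0.0014  0.0002] F [ 0.3 -0.4 -1.2] M [ 0.06  0.04 -0.03] w 68.4 j [-0.14  0.52  0.37  2.15 -0.37  0.53  1.94]
```

View pics/s6.png

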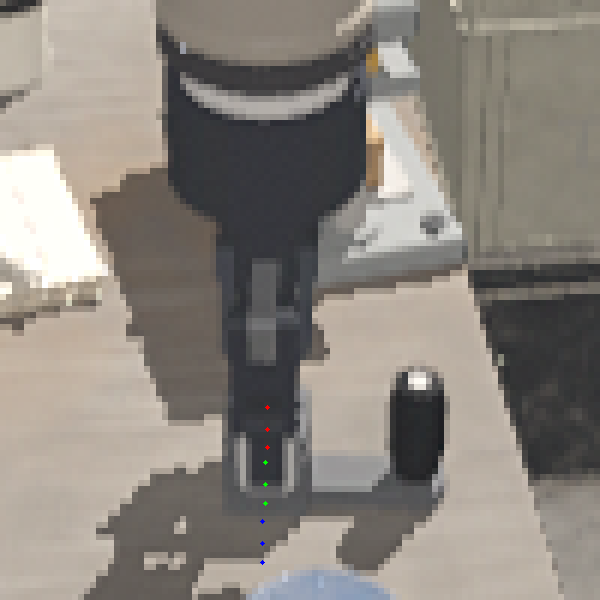

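>>> send_rows(
  motion=[
    [-0.6, 0, 0, 6, 0, 0, 0],
    [-0.6, 0, 0, 12, 0, 0, 0],
    [-0.6, 0, 0, 12, 0, 0, 0],
  ],
)

```text
clock: 4.72
ee_pos: [472.4, -141.1, 0.0]
tool_rot: [[-0.99, 0.14, -0.002], [0.14, 0.99, 0.0], [0.002, 0.0, -1.0]]
wrist_force: [0.6, 1.5, -0.5]
gripper_width: 68.1
```

>>> send_rows(
  motion=[
    [-0.2, 0, 0, 0, 0, 0, 0],
    [0.1, 0, 0, 0, 0, 0, 0],
    [0.3, 0, 0, 0, 0, 0, 0],
    [0.3, 0, 0, 0, 0, 0, 0],
  ],
)

```text
clock: 5.05
ee_pos: [473.4, -141.4, 1.6]
tool_rot: [[-0.99, 0.14, 0.0], [0.14, 0.99, -0.0], [-0.0, -0.0, -1.0]]
wrist_force: [-0.3, 0.5, 1.0]
gripper_width: 33.7
```

```bash
python3 - <<'E'
from h import *
from plant import arm
c=arm.capture("side"); np.savez("side4.npz",**c); st()
mark(c,225,195,100,100,6,"pics/s7.png",17)
E
```

```text
t 5.1 p [ 473.4 -141.4    1.6] yaw 1.43 tilt [ 0.0005 -0.0001] F [-0.8 -0.3  1.5] M [-0.14  0.08  0.05] w 33.5 j [-0.12  0.54  0.36  2.15 -0.38  0.51  1.96]
```

View pics/s7.png

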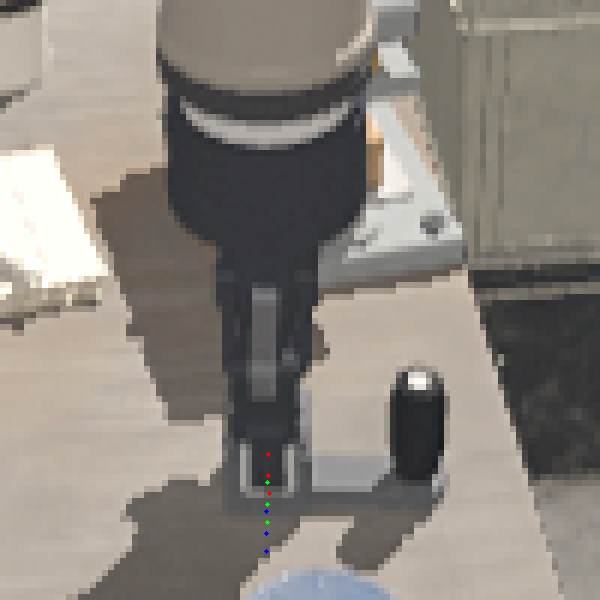

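The fingers hold the hub at 33.5 mm. At the grasp the reported TCP z is 1.6, so the crank's underside sits about 1.6 mm below the reported TCP. Next I'll lift.

>>> send_rows(
  motion=[
    [0.5, 0, 0, 0, 0, 0, 0],
    [0.5, 0, 0, 0, 0, 0, 0],
    [0.5, 0, 0, -15, 0, 0, 0],
    [0.5, 0, 0, -40, 0, 0, 0],
    [0.5, 0, 0, -75, 0, 0, 0],
  ],
  squeeze=80,
)

```text
clock: 5.52
ee_pos: [470.7, -140.7, 75.0]
tool_rot: [[-0.99, 0.14, -0.006], [0.14, 0.99, 0.0], [0.006, -0.0, -1.0]]
wrist_force: [1.2, 0.6, -3.4]
gripper_width: 32.8
```

```bash
python3 - <<'E'
from h import *
from plant import arm
c=arm.capture("side"); np.savez("side4.npz",**c); st()
mark(c,225,155,100,100,6,"pics/s8.png",17)
print(go([516.8,70.5,235]),go([473,-141.4,235]))
E
```

```text
t 5.57 p [ 475.1 -142.2   81.6] yaw 1.429 tilt [ 0.0043 -0.0003] F [ 1.5 -1.   1.2] M [-0.07 -0.15  0.  ] w 32.7 j [-0.21  0.4   0.46  2.12 -0.28  0.67  1.87]
(array([ -11.8,  216.5, -153.3]), array([0., 0., 0.])) (array([   1.5,    0.6, -153.4]), array([0., 0., 0.]))
```

View pics/s8.png

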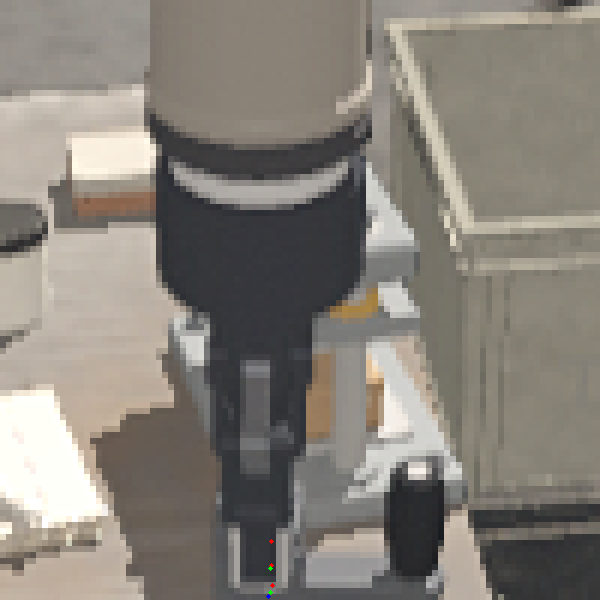

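The crank hangs squarely in the jaws. Next I'll lift it to about 235 mm and carry it over the screw.

>>> send_rows(
  motion=[
    [0.5, 1, 0, -40, 0, 0, 0],
    [0.5, 1, 0, -80, 0, 0, 0],
    [0.5, 1, 0, -120, 0, 0, 0],
    [0.5, 0, 20, -153, 0, 0, 0],
    [0.5, -1, 55, -153, 0, 0, 0],
  ],
)

```text
clock: 5.98
ee_pos: [485.0, -91.2, 235.7]
tool_rot: [[-0.989, 0.148, 0.011], [0.148, 0.989, -0.001], [-0.011, 0.001, -1.0]]
wrist_force: [2.4, -0.8, -4.0]
gripper_width: 32.8
```

```bash
python3 - <<'E'
from h import *
st()
print(go([516.8,70.5,225],1.43))
E
```

```text
t 5.98 p [485.  -91.2 235.7] yaw 1.422 tilt [ 0.0115 -0.0008] F [ 2.4 -0.8 -4. ] M [ 0.02 -0.17  0.01] w 32.8 j [-0.41  0.15  0.53  1.99 -0.09  1.01  1.58]
(array([ -7.3, 164.6,  10.9]), array([ 0.0008,  0.0115, -0.0081]))
```

>>> send_rows(
  motion=[
    [0.5, -2, 40, 0, 0, 0, 0],
    [0.5, -4, 80, 0, 0, 0, 0],
    [0.5, -6, 120, 2, 0, 0, 0],
    [0.5, -7, 155, 5, 0, 0, 0],
    [0.5, -7.3, 164.6, 10, 0, 0, 0],
  ],
)

```text
clock: 6.4
ee_pos: [512.5, 82.4, 218.9]
tool_rot: [[-0.991, 0.132, 0.0], [0.132, 0.991, 0.003], [-0.0, 0.003, -1.0]]
wrist_force: [0.3, 0.9, -3.6]
gripper_width: 32.4
```

>>> send_rows(
  motion=[
    [0.5, 0, 0, 3, 0, 0, 0],
    [0.5, 0, 0, 3, 0, 0, 0],
  ],
)

```text
clock: 6.57
ee_pos: [511.1, 74.9, 214.9]
tool_rot: [[-0.99, 0.139, -0.003], [0.139, 0.99, -0.001], [0.002, -0.002, -1.0]]
wrist_force: [0.6, 0.2, -3.7]
gripper_width: 32.5
```

```bash
python3 - <<'E'
from h import *
from plant import arm
c=arm.capture("side"); np.savez("side9.npz",**c);t=arm.capture("top"); np.savez("top9.npz",**t); st()
mark(c,220,125,120,100,6,"pics/s9.png",17)
mark(t,185,120,120,100,6,"pics/t9.png",17)
print(go([516.8,70.5,220],1.43))
E
```

```text
t 6.67 p [511.7  73.2 215.9] yaw 1.428 tilt [-0.0011 -0.0009] F [-0.7 -0.4 -2.9] M [-0.04  0.06  0.  ] w 32.7 j [-0.62  0.22  0.42  1.95 -0.11  0.99  1.28]
(array([-5.4, -1.9, -4.1]), array([-0.0011, -0.001 , -0.0022]))
```

View pics/s9.png

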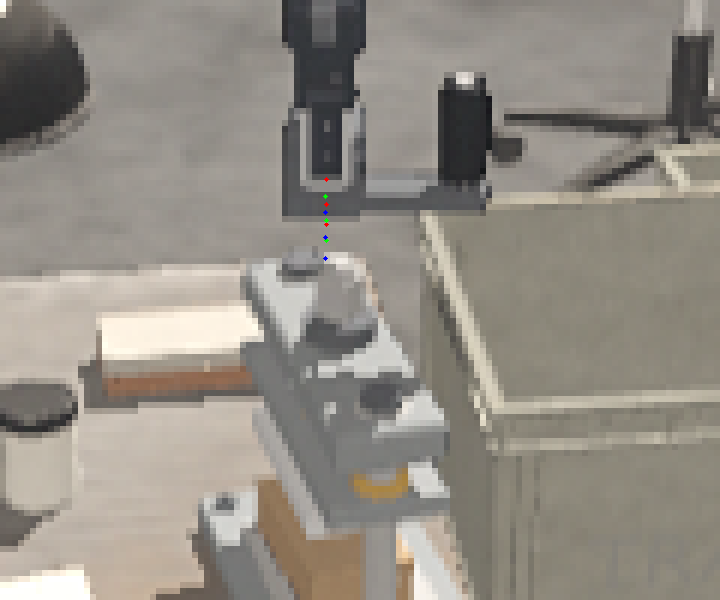

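View pics/t9.png

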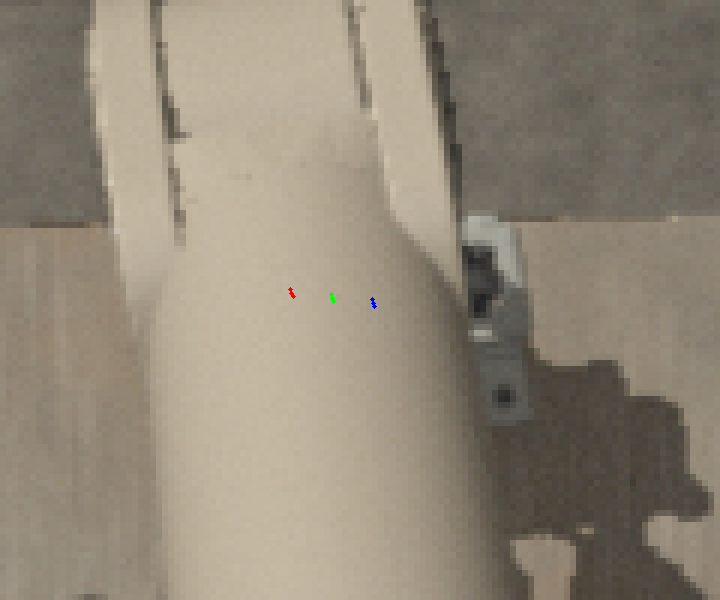

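```bash
python3 - <<'E'
from h import *
c=load("side9.npz")
im=c["image"][135:195,255:310,::-1]; im=cv2.resize(im,None,fx=10,fy=10,interpolation=cv2.INTER_CUBIC)
for i in range(0,55,5): cv2.line(im,(i*10,0),(i*10,6),(0,0,255),1)
for i in range(0,60,5): cv2.line(im,(0,i*10),(6,i*10),(0,0,255),1)
cv2.imwrite("pics/s9z.png",im)
def px(P): return ((proj(c,P)-[255,135]+.5)*10).round(0)
a=-0.143; T=np.array([511.7,73.2,214.3])
ex=np.array([np.cos(a),np.sin(a),0]);ey=np.array([-np.sin(a),np.cos(a),0]);ez=np.array([0,0,1])
print("hub bottom front L,R",px([T-17*ex-17*ey,T+17*ex-17*ey]),"top",px([T-17*ex-17*ey+41*ez,T+17*ex-17*ey+41*ez]),"knob bottom/top centre",px([T+60*ex+13*ez,T+60*ex+59*ez]))
S=np.array([516.8,70.5,0])
th=np.linspace(0,2*np.pi,60)
q=px([S+[17*np.cos(u),17*np.sin(u),158] for u in th]); print("collar top ellipse",q.min(0),q.max(0),q.mean(0))
q=px([S+[7.5*np.cos(u),7.5*np.sin(u),185] for u in th]); print("nose",q.min(0),q.max(0),q.mean(0))
E
```

```text
hub bottom front L,R [[127. 260.]
 [257. 261.]] top [[125. 115.]
 [258. 116.]] knob bottom/top centre [[422. 188.]
 [427.  24.]]
collar top ellipse [151. 394.] [276. 454.] [214.5        423.51666667]
nose [186. 322.] [242. 347.] [213.95 334.6 ]
```

View pics/s9z.png

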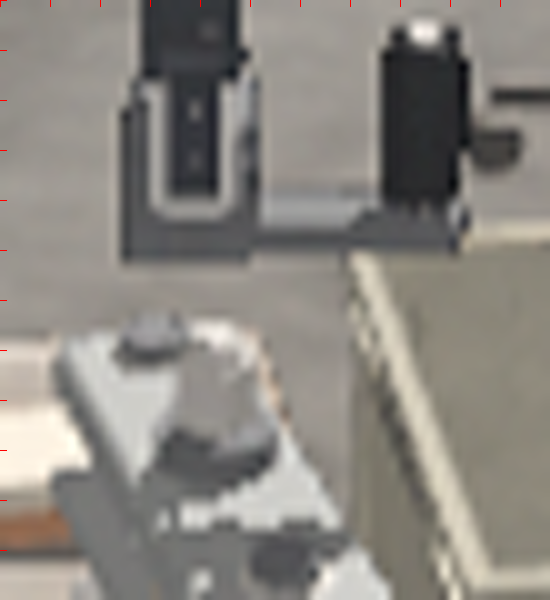

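The top view is blocked by the arm. In the side view the hub's lower edge spans 122–253 in the 10x crop, against a predicted 127–257. The collar spans 155–278, so the hub still has to move about +7 mm in x. I'll go closer and compare again.

```bash
python3 - <<'E'
from h import *
st();print(go([518.5,71.5,195],1.43))
E
```

```text
t 6.67 p [511.7  73.2 215.9] yaw 1.428 tilt [-0.0011 -0.0009] F [-0.7 -0.4 -2.9] M [-0.04  0.06  0.  ] w 32.7 j [-0.62  0.22  0.42  1.95 -0.11  0.99  1.28]
(array([-6.9, -0.6, 20.9]), array([-0.0011, -0.001 , -0.0022]))
```

>>> send_rows(
  motion=[
    [0.5, -6.9, -0.6, 10, 0, 0, 0],
    [0.5, -6.9, -0.6, 20.5, 0, 0, 0],
    [0.5, -6.9, -0.6, 20.5, 0, 0, 0],
  ],
)

```text
clock: 6.92
ee_pos: [517.9, 72.0, 193.4]
tool_rot: [[-0.99, 0.142, -0.003], [0.142, 0.99, -0.001], [0.003, -0.002, -1.0]]
wrist_force: [-0.1, 0.1, -4.0]
gripper_width: 32.8
```

```bash
cat >> h.py <<'E'
def sidecheck(name,S,yawc,off=1.6):
    from plant import arm
    c=arm.capture("side"); np.savez(name+".npz",**c); s=st()
    k=10;x0,y0=255,135
    im=c["image"][135:195,255:315,::-1]; im=cv2.resize(im,None,fx=10,fy=10,interpolation=cv2.INTER_CUBIC)
    px=lambda P:((proj(c,P)-[x0,y0]+.5)*10).round(0).astype(int)
    T=s["ee_pos"]-[0,0,off]; a=yawc
    ex=np.array([np.cos(a),np.sin(a),0]);ey=np.array([-np.sin(a),np.cos(a),0]);ez=np.array([0,0,1])
    print("hub bottom LR",px([T-17*ex-17*ey,T+17*ex-17*ey]).tolist(),"knob top",px([T+60*ex+59*ez]).tolist())
    th=np.linspace(0,2*np.pi,60)
    for z,r in((146,17),(158,17),(185,7.5)):
        q=px([np.array([S[0],S[1],z])+[r*np.cos(u),r*np.sin(u),0] for u in th]); cv2.polylines(im,[q.reshape(-1,1,2)],True,(0,0,255),1)
    q=px([T+sx*17*ex+sy*17*ey for sx,sy in((-1,-1),(1,-1),(1,1),(-1,1))]); cv2.polylines(im,[q.reshape(-1,1,2)],True,(0,255,0),1)
    cv2.imwrite("pics/"+name+".png",im)
E
python3 - <<'E'
from h import *
sidecheck("s10",(518.5,71.5),-0.141)
E
```

```text
t 6.97 p [518.   72.3 194.2] yaw 1.428 tilt [-0.0031 -0.0012] F [ 0.4 -0.4 -3.9] M [-0.03 -0.01 -0.  ] w 32.8 j [-0.61  0.26  0.41  1.96 -0.13  0.95  1.3 ]
hub bottom LR [[152, 335], [281, 335]] knob top [[449, 102]]
```

View pics/s10.png

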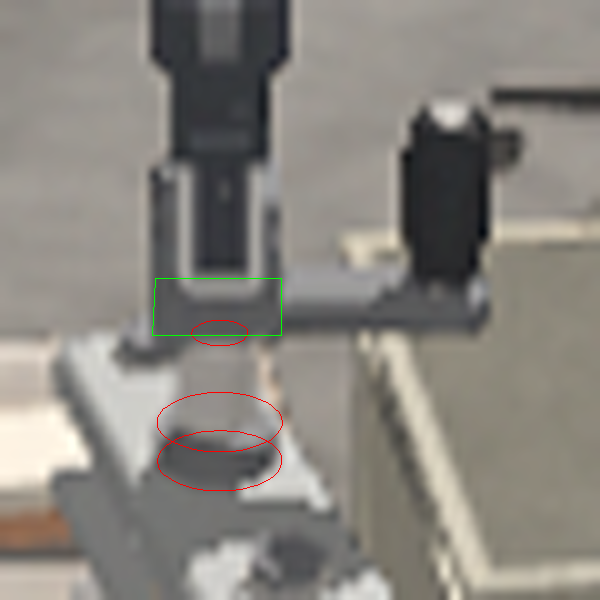

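The hub overlay fits the picture. The collar shows at 160–275 wide with its bottom at about 484, so the axis is near (518, 73). I'll descend gently in 2 mm steps while reading the force.

>>> send_rows(
  motion=[
    [0.5, 0, 0.8, 3, 0, 0, 0],
    [0.5, 0, 0.8, 6, 0, 0, 0],
    [0.5, 0, 0.8, 6, 0, 0, 0],
  ],
)

```text
clock: 7.22
ee_pos: [518.9, 74.2, 189.3]
tool_rot: [[-0.99, 0.14, -0.001], [0.14, 0.99, -0.0], [0.001, -0.0, -1.0]]
wrist_force: [-1.1, -0.3, -3.2]
gripper_width: 32.6
```

>>> send_rows(
  motion=[
    [0.5, 0, 0, 2, 0, 0, 0],
    [0.5, 0, 0, 2, 0, 0, 0],
  ],
)

```text
clock: 7.38
ee_pos: [519.1, 74.2, 187.6]
tool_rot: [[-0.99, 0.14, -0.0], [0.14, 0.99, 0.0], [0.0, 0.0, -1.0]]
wrist_force: [0.3, 0.3, -2.9]
gripper_width: 32.6
```

>>> send_rows(
  motion=[
    [0.5, 0, 0, 2, 0, 0, 0],
    [0.5, 0, 0, 2, 0, 0, 0],
  ],
)

```text
clock: 7.55
ee_pos: [519.1, 74.2, 185.6]
tool_rot: [[-0.99, 0.14, -0.0], [0.14, 0.99, 0.0], [0.0, -0.0, -1.0]]
wrist_force: [0.3, -0.1, -3.0]
gripper_width: 32.6
```

>>> send_rows(
  motion=[
    [0.5, 0, 0, 2, 0, 0, 0],
    [0.5, 0, 0, 2, 0, 0, 0],
  ],
)

```text
clock: 7.72
ee_pos: [519.0, 74.2, 183.6]
tool_rot: [[-0.99, 0.14, -0.0], [0.14, 0.99, -0.0], [0.0, -0.0, -1.0]]
wrist_force: [0.6, 0.2, -3.2]
gripper_width: 32.5
```

>>> send_rows(
  motion=[
    [0.5, 0, 0, 1.5, 0, 0, 0],
    [0.5, 0, 0, 1.5, 0, 0, 0],
  ],
)

```text
clock: 7.88
ee_pos: [519.0, 74.1, 182.1]
tool_rot: [[-0.99, 0.14, -0.0], [0.14, 0.99, -0.0], [0.0, -0.0, -1.0]]
wrist_force: [-0.2, 0.3, -3.3]
gripper_width: 32.6
```

>>> send_rows(
  motion=[
    [0.5, 0, 0, 1.5, 0, 0, 0],
    [0.5, 0, 0, 1.5, 0, 0, 0],
  ],
)

```text
clock: 8.05
ee_pos: [519.3, 74.2, 181.1]
tool_rot: [[-0.99, 0.14, 0.0], [0.14, 0.99, 0.0], [-0.0, 0.0, -1.0]]
wrist_force: [-1.6, -0.3, 1.0]
gripper_width: 33.1
```

>>> send_rows(
  motion=[
    [0.5, 0, 0, 1.5, 0, 0, 0],
    [0.5, 0, 0, 1.5, 0, 0, 0],
  ],
)

```text
clock: 8.22
ee_pos: [519.5, 74.2, 180.5]
tool_rot: [[-0.99, 0.141, 0.001], [0.141, 0.99, 0.001], [-0.0, 0.001, -1.0]]
wrist_force: [-3.9, -0.1, 10.0]
gripper_width: 32.4
```

Contact came at an underside height of about 179.4 mm with 13 N, which is the "wrong angle" stop on the square. I'll turn lightly under this push.

>>> send_rows(
  motion=[
    [0.5, 0.3, 0, 0, 0, 0, 0.07],
    [0.5, 0.3, 0, 0, 0, 0, 0.14],
  ],
)

```text
clock: 8.38
ee_pos: [519.4, 73.1, 180.4]
tool_rot: [[-0.96, 0.281, 0.001], [0.281, 0.96, -0.001], [-0.001, -0.0, -1.0]]
wrist_force: [-3.1, -3.2, 8.0]
gripper_width: 32.6
```

>>> send_rows(
  motion=[
    [0.5, 0, 0, 0, 0, 0, 0.07],
    [0.5, 0, 0, 0, 0, 0, 0.14],
  ],
)

```text
clock: 8.55
ee_pos: [519.0, 73.4, 179.7]
tool_rot: [[-0.911, 0.412, 0.0], [0.412, 0.911, -0.0], [-0.0, -0.0, -1.0]]
wrist_force: [-1.7, -1.2, 0.6]
gripper_width: 32.9
```

>>> send_rows(
  motion=[
    [0.5, 0, 0, 1.5, 0, 0, 0.04],
    [0.5, 0, 0, 1.5, 0, 0, 0.04],
  ],
)

```text
clock: 8.72
ee_pos: [518.7, 73.7, 177.9]
tool_rot: [[-0.895, 0.447, -0.0], [0.447, 0.895, -0.0], [0.0, -0.001, -1.0]]
wrist_force: [-1.6, -2.2, 0.6]
gripper_width: 32.6
```

```bash
python3 - <<'E'
from h import *
st()
E
```

```text
t 8.72 p [518.7  73.7 177.9] yaw 1.108 tilt [-0.0003 -0.0005] F [-1.6 -2.2  0.6] M [-0.39  0.54  0.06] w 32.6 j [-0.65  0.29  0.47  1.98 -0.16  0.91  1.01]
```

>>> send_rows(
  motion=[
    [0.5, 0.2, -0.5, 2, 0, 0, 0.0],
    [0.5, 0.2, -0.5, 2, 0, 0, 0.0],
  ],
)

```text
clock: 8.88
ee_pos: [518.9, 73.7, 177.1]
tool_rot: [[-0.896, 0.444, 0.001], [0.444, 0.896, 0.001], [-0.0, 0.001, -1.0]]
wrist_force: [-5.3, -1.8, 12.2]
gripper_width: 32.4
```

>>> send_rows(
  motion=[
    [0.5, 0, 0, 2, 0, 0, 0.0],
    [0.5, 0, 0, 2, 0, 0, 0.0],
  ],
)

```text
clock: 9.05
ee_pos: [517.9, 73.5, 173.8]
tool_rot: [[-0.896, 0.444, -0.001], [0.444, 0.896, 0.0], [0.001, -0.0, -1.0]]
wrist_force: [-3.2, -1.6, -1.4]
gripper_width: 32.3
```

```bash
python3 - <<'E'
from h import *
st()
E
```

```text
t 9.05 p [517.9  73.5 173.8] yaw 1.111 tilt [-0.0008  0.0001] F [-3.2 -1.6 -1.4] M [-0.3   0.46 -0.12] w 32.3 j [-0.65  0.29  0.47  1.98 -0.17  0.9   1.02]
```

It dropped past the corners with the force relieved, and the underside is now at about 172. I'll guide it down lightly.

>>> send_rows(
  motion=[
    [0.5, 0.5, -0.3, 3, 0, 0, 0.0],
    [0.5, 0.5, -0.3, 3, 0, 0, 0.0],
  ],
)

```text
clock: 9.22
ee_pos: [517.8, 73.6, 170.9]
tool_rot: [[-0.896, 0.445, -0.0], [0.445, 0.896, 0.0], [0.0, 0.0, -1.0]]
wrist_force: [-1.9, -1.6, 3.2]
gripper_width: 32.6
```

>>> send_rows(
  motion=[
    [0.5, 0, 0, 3, 0, 0, 0.0],
    [0.5, 0, 0, 5, 0, 0, 0.0],
    [0.5, 0, 0, 5, 0, 0, 0.0],
  ],
)

```text
clock: 9.47
ee_pos: [517.9, 73.6, 167.3]
tool_rot: [[-0.895, 0.445, -0.0], [0.445, 0.895, 0.001], [0.001, 0.001, -1.0]]
wrist_force: [-7.4, -2.0, 17.2]
gripper_width: 32.8
```

```bash
python3 - <<'E'
from h import *
st()
E
```

```text
t 9.47 p [517.9  73.6 167.3] yaw 1.109 tilt [-0.0002  0.0011] F [-7.4 -2.  17.2] M [-0.46  1.97 -0.33] w 32.8 j [-0.64  0.3   0.47  1.99 -0.18  0.89  1.02]
```

>>> send_rows(
  motion=[
    [0.5, 0.8, -0.6, -1, 0, 0, 0.03],
    [0.5, 0.8, -0.6, -1, 0, 0, 0.03],
  ],
)

```text
clock: 9.63
ee_pos: [517.7, 73.5, 167.3]
tool_rot: [[-0.882, 0.472, 0.002], [0.472, 0.882, 0.0], [-0.001, 0.001, -1.0]]
wrist_force: [-2.5, -1.6, 6.4]
gripper_width: 32.7
```

```bash
python3 - <<'E'
from h import *
st()
E
```

```text
t 9.63 p [517.7  73.5 167.3] yaw 1.079 tilt [0.0019 0.0004] F [-2.5 -1.6  6.4] M [-0.33  0.44 -0.15] w 32.7 j [-0.65  0.3   0.47  1.99 -0.18  0.88  0.99]
```

>>> send_rows(
  motion=[
    [0.5, 0.5, -0.2, 3, 0, 0, 0],
    [0.5, 0.5, -0.2, 3, 0, 0, 0],
  ],
)

```text
clock: 9.8
ee_pos: [517.7, 73.6, 164.8]
tool_rot: [[-0.882, 0.471, 0.003], [0.471, 0.882, 0.001], [-0.002, 0.002, -1.0]]
wrist_force: [-1.1, -2.5, 8.9]
gripper_width: 32.8
```

>>> send_rows(
  motion=[
    [0.5, 0, 0, 3, 0, 0, 0],
    [0.5, 0, 0, 3, 0, 0, 0],
  ],
)

```text
clock: 9.97
ee_pos: [517.8, 73.6, 162.1]
tool_rot: [[-0.882, 0.471, 0.003], [0.471, 0.882, 0.001], [-0.002, 0.002, -1.0]]
wrist_force: [-2.7, -2.5, 13.3]
gripper_width: 32.7
```

```bash
python3 - <<'E'
from h import *
st()
E
```

```text
t 9.97 p [517.8  73.6 162.1] yaw 1.08 tilt [0.0026 0.0009] F [-2.7 -2.5 13.3] M [-0.42  0.73 -0.31] w 32.7 j [-0.65  0.31  0.47  2.   -0.18  0.87  1.  ]
```

>>> send_rows(
  motion=[
    [0.1, 0, 0, 0, 0, 0, 0],
    [-0.2, 0, 0, 0, 0, 0, 0],
    [-0.3, 0, 0, 0, 0, 0, 0],
    [-0.3, 0, 0, -20, 0, 0, 0],
    [-0.3, 0, 0, -50, 0, 0, 0],
  ],
)

```text
clock: 10.38
ee_pos: [514.2, 73.6, 208.7]
tool_rot: [[-0.882, 0.47, -0.006], [0.47, 0.882, -0.002], [0.004, -0.005, -1.0]]
wrist_force: [0.6, 1.5, -0.3]
gripper_width: 55.2
```

```bash
python3 - <<'E'
from h import *
sidecheck("s11",(517.6,73),-0.491,50)
E
```

```text
t 10.43 p [518.7  74.  215.8] yaw 1.08 tilt [0.0048 0.0014] F [2.7 0.1 4.4] M [ 0.03 -0.21 -0.02] w 55.6 j [-0.68  0.24  0.49  1.94 -0.13  0.99  0.96]
hub bottom LR [[137, 409], [256, 430]] knob top [[436, 228]]
```

View pics/s11.png

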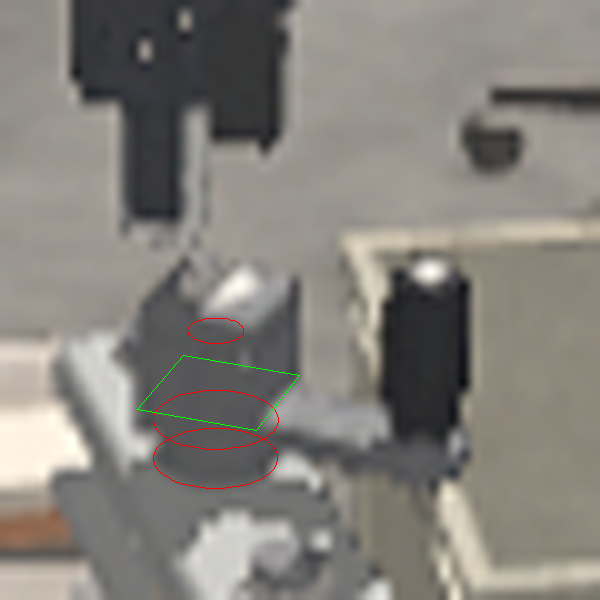

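The crank is on the screw and released. I'll check that it is fully home from its height in the side view, and find the knob.

```bash
python3 - <<'E'
from h import *
from plant import arm
c=load("s11.npz"); px=lambda P:((proj(c,P)-[255,135]+.5)*10).round(0)
for u in (158,160.5,165):
  for a in (-0.45,-0.49,-0.53):
    ex=np.array([np.cos(a),np.sin(a),0]);ey=np.array([-np.sin(a),np.cos(a),0]);T=np.array([517.7,73.5,u])
    print(u,a,"knobtop",px([T+60*ex+[0,0,59]]),"hub topcorner front",px([T-17*ex-17*ey+[0,0,0],T+17*ex-17*ey+[0,0,41],T-17*ex+17*ey+[0,0,41],T+17*ex-17*ey,T+71*ex-11*ey]).tolist())
t=arm.capture("top"); np.savez("top11.npz",**t); mark(t,185,120,120,100,6,"pics/t11.png")
E
```

```text
158 -0.45 knobtop [[435. 252.]] hub topcorner front [[136.0, 437.0], [256.0, 319.0], [176.0, 247.0], [255.0, 456.0], [457.0, 477.0]]
158 -0.49 knobtop [[432. 256.]] hub topcorner front [[134.0, 435.0], [253.0, 319.0], [179.0, 247.0], [252.0, 457.0], [452.0, 482.0]]
158 -0.53 knobtop [[429. 260.]] hub topcorner front [[133.0, 434.0], [250.0, 320.0], [183.0, 246.0], [249.0, 458.0], [447.0, 486.0]]
160.5 -0.45 knobtop [[435. 243.]] hub topcorner front [[135.0, 429.0], [256.0, 310.0], [176.0, 239.0], [255.0, 448.0], [457.0, 469.0]]
160.5 -0.49 knobtop [[432. 247.]] hub topcorner front [[134.0, 427.0], [253.0, 311.0], [179.0, 238.0], [252.0, 449.0], [453.0, 473.0]]
160.5 -0.53 knobtop [[429. 251.]] hub topcorner front [[133.0, 426.0], [250.0, 312.0], [182.0, 238.0], [249.0, 449.0], [448.0, 478.0]]
165 -0.45 knobtop [[436. 228.]] hub topcorner front [[135.0, 414.0], [257.0, 295.0], [176.0, 224.0], [256.0, 433.0], [458.0, 454.0]]
165 -0.49 knobtop [[433. 231.]] hub topcorner front [[134.0, 412.0], [253.0, 295.0], [179.0, 223.0], [252.0, 434.0], [453.0, 458.0]]
165 -0.53 knobtop [[430. 235.]] hub topcorner front [[132.0, 411.0], [250.0, 296.0], [182.0, 223.0], [249.0, 434.0], [448.0, 463.0]]
```

View pics/t11.png

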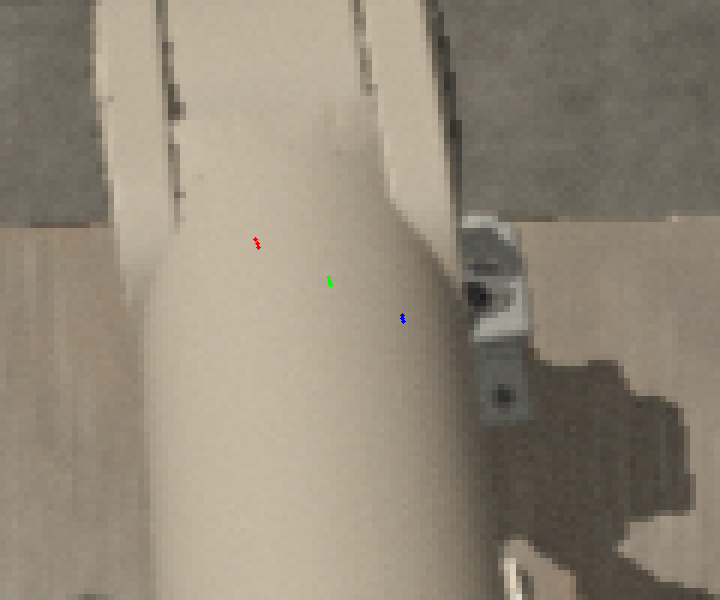

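The knob's bright spot at (430,268) matches the prediction for an underside height of 158, so the crank is fully home at a yaw of about -0.50. Next I'll take the handle.

```bash
python3 - <<'E'
from h import *
st();a=-0.5
print(go([517.7+60*np.cos(a),73.5+60*np.sin(a),220],1.07))
E
```

```text
t 10.48 p [519.1  74.2 214.3] yaw 1.081 tilt [0.0065 0.0021] F [ 0.1  0.5 -0.1] M [0.02 0.01 0.07] w 55.7 j [-0.68  0.24  0.49  1.95 -0.14  0.98  0.96]
(array([-59.1,  -1.9,  -5.4]), array([0.005 , 0.0047, 0.0105]))
```

>>> send_rows(
  motion=[
    [-0.3, -30, -1, -5, 0, 0, 0],
    [-0.3, -58, -2, -5, 0, 0, 0],
    [-0.3, -59, -2, 10, 0, 0, 0],
    [-0.3, -59, -2, 25, 0, 0, 0],
    [-0.3, -59, -2, 25, 0, 0, 0],
  ],
)

```text
clock: 10.9
ee_pos: [565.7, 43.9, 182.5]
tool_rot: [[-0.882, 0.471, -0.005], [0.471, 0.882, -0.001], [0.004, -0.004, -1.0]]
wrist_force: [-1.2, 1.2, 0.1]
gripper_width: 55.6
```

```bash
python3 - <<'E'
from h import *
sidecheck("s12",(517.6,73),-0.491,50)
a=-0.5
print(go([517.7+60*np.cos(a),73.5+60*np.sin(a),178],1.07))
E
```

```text
t 10.95 p [566.1  44.1 183.9] yaw 1.08 tilt [-0.0038 -0.001 ] F [ 0.   0.  -0.2] M [-0.02  0.03  0.01] w 55.7 j [-0.58  0.36  0.49  1.87 -0.21  0.96  1.09]
hub bottom LR [[327, 555], [448, 579]] knob top [[636, 380]]
(array([-3.5,  2.5,  5.9]), array([-0.0027, -0.0028,  0.0104]))
```

View pics/s12.png

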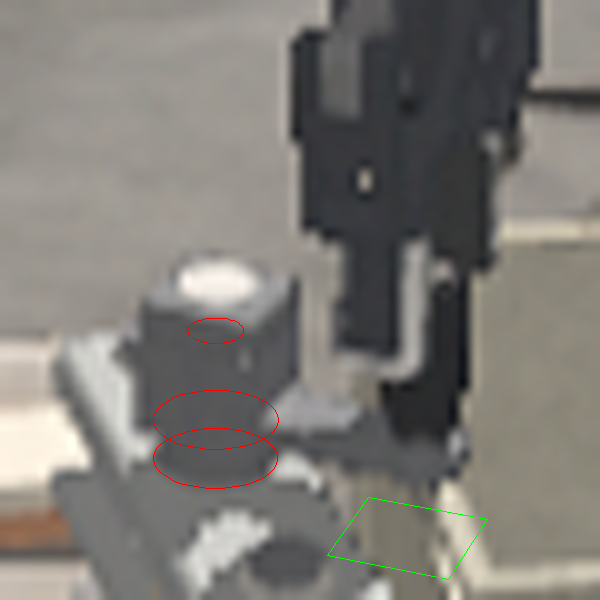

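>>> send_rows(
  motion=[
    [-0.3, -4, 2, 4, 0, 0, 0],
    [0.2, -4, 2, 4, 0, 0, 0],
    [0.6, -4, 2, 4, 0, 0, 0],
    [0.6, -4, 2, 4, 0, 0, 0],
  ],
  squeeze=70,
)

```text
clock: 11.28
ee_pos: [571.9, 43.0, 182.4]
tool_rot: [[-0.882, 0.471, -0.0], [0.471, 0.882, -0.001], [-0.001, -0.001, -1.0]]
wrist_force: [-1.9, -3.9, 5.9]
gripper_width: 20.2
```

```bash
python3 - <<'E'
from h import *
sidecheck("s13",(517.6,73),-0.491,50)
E
```

```text
t 11.33 p [571.8  42.8 182.6] yaw 1.079 tilt [ 0.     -0.0009] F [-2.4 -2.3  3.4] M [-0.58  0.5   0.01] w 19.2 j [-0.57  0.37  0.49  1.86 -0.21  0.96  1.1 ]
hub bottom LR [[348, 561], [470, 584]] knob top [[658, 385]]
```

View pics/s13.png

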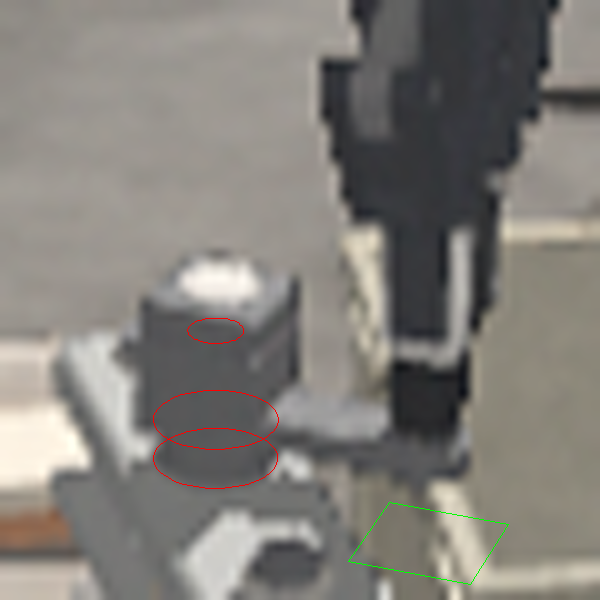

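The handle is gripped, and the fitted circle centre in TCP terms is about (519.3, 72.0). Next I'll compute the clockwise winding rows.

```bash
cat >> h.py <<'E'
def arc(th0,step,n=5,R=60):
    from plant import arm
    Rt=arm.sense()["tool_rot"]; f=lambda t:np.array([R*np.cos(t),R*np.sin(t),0])
    return [(Rt.T@(f(th0-step*(i+1))-f(th0))).round(1)[:2].tolist() for i in range(n)]
E
python3 - <<'E'
from h import *
for th in (-0.507,-1.507,-2.507,-3.507): print(th,arc(th,0.2))
E
```

```text
-0.507 [[1.4, -11.9], [5.1, -23.3], [11.0, -33.7], [18.9, -42.8], [28.4, -50.1]]
-1.507 [[10.8, -5.3], [22.4, -8.3], [34.3, -9.0], [46.2, -7.2], [57.4, -3.2]]
-2.507 [[10.2, 6.2], [19.1, 14.3], [26.1, 24.0], [31.0, 34.9], [33.7, 46.6]]
-3.507 [[0.3, 12.0], [-1.8, 23.8], [-6.1, 34.9], [-12.6, 45.0], [-21.0, 53.6]]
```

>>> send_rows(
  motion=[
    [0.6, 1.4, -11.9, 0, 0, 0, 0],
    [0.6, 5.1, -23.3, 0, 0, 0, 0],
    [0.6, 11, -33.7, 0, 0, 0, 0],
    [0.6, 18.9, -42.8, 0, 0, 0, 0],
    [0.6, 28.4, -50.1, 0, 0, 0, 0],
  ],
)

```text
clock: 11.75
ee_pos: [525.6, 13.1, 183.4]
tool_rot: [[-0.882, 0.472, 0.008], [0.472, 0.882, 0.002], [-0.006, 0.005, -1.0]]
wrist_force: [7.6, 1.9, 1.1]
gripper_width: 19.2
```

```bash
python3 - <<'E'
from h import *
s=st(); d=s["ee_pos"][:2]-[519.3,72]; print(np.hypot(*d),np.arctan2(d[1],d[0]))
sidecheck("s14",(517.6,73),-0.491,50)
E
```

```text
t 11.75 p [525.6  13.1 183.4] yaw 1.079 tilt [0.0079 0.0019] F [7.6 1.9 1.1] M [ 0.97 -1.78  0.02] w 19.2 j [-0.57  0.28  0.51  1.98 -0.18  0.91  1.11]
59.253287916812 -1.4638362276410084
t 11.8 p [523.1  12.8 183.1] yaw 1.078 tilt [0.0052 0.0026] F [3.6 1.3 3.7] M [ 0.58 -1.37 -0.04] w 19.8 j [-0.57  0.28  0.51  1.98 -0.17  0.91  1.11]
hub bottom LR [[181, 628], [304, 653]] knob top [[493, 451]]
```

View pics/s14.png

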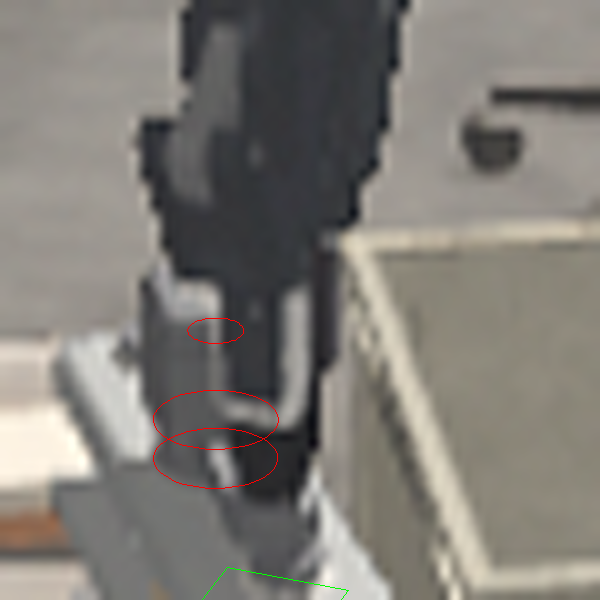

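The crank follows the hand. The tangential resistance is about 7.6 N, which matches free winding.

>>> send_rows(
  motion=[
    [0.6, 10.8, -5.3, 0, 0, 0, 0],
    [0.6, 22.4, -8.3, 0, 0, 0, 0],
    [0.6, 34.3, -9, 0, 0, 0, 0],
    [0.6, 46.2, -7.2, 0, 0, 0, 0],
    [0.6, 57.4, -3.2, 0, 0, 0, 0],
  ],
)

```text
clock: 12.22
ee_pos: [472.4, 34.7, 183.2]
tool_rot: [[-0.881, 0.474, 0.005], [0.474, 0.881, -0.001], [-0.005, 0.001, -1.0]]
wrist_force: [4.1, -6.6, 6.9]
gripper_width: 19.4
```

>>> send_rows(
  motion=[
    [0.6, 10.2, 6.2, 0, 0, 0, 0],
    [0.6, 19.1, 14.3, 0, 0, 0, 0],
    [0.6, 26.1, 24, 0, 0, 0, 0],
    [0.6, 31, 34.9, 0, 0, 0, 0],
    [0.6, 33.7, 46.6, 0, 0, 0, 0],
  ],
)

```text
clock: 12.63
ee_pos: [461.0, 92.1, 182.3]
tool_rot: [[-0.881, 0.473, -0.004], [0.473, 0.881, -0.001], [0.003, -0.003, -1.0]]
wrist_force: [-6.6, -5.8, 13.3]
gripper_width: 19.5
```

```bash
cat >> h.py <<'E'
def wind(c=(519.3,72)):
    s=st(); d=s["ee_pos"][:2]-np.array(c); r=np.hypot(*d); u=d/r; F=s["wrist_force"][:2]
    # clockwise motion direction: (u_y,-u_x); resistance is opposite
    print("r %.1f th %.3f tang.resist %.1f radial %.1f"%(r,np.arctan2(d[1],d[0]),-F@np.array([u[1],-u[0]]),F@u))
E
python3 - <<'E'
from h import *
wind()
E
```

```text
t 12.63 p [461.   92.1 182.3] yaw 1.078 tilt [-0.0041 -0.0014] F [-6.6 -5.8 13.3] M [-1.26  1.29  0.  ] w 19.5 j [-0.74  0.19  0.47  2.09 -0.11  0.89  0.86]
r 61.7 th 2.810 tang.resist 7.6 radial 4.3
```

>>> send_rows(
  motion=[
    [0.6, 1, 11.7, -0.5, 0, 0, 0],
    [0.6, -1, 23.5, -1, 0, 0, 0],
    [0.6, -5.3, 34.6, -1, 0, 0, 0],
    [0.6, -11.8, 44.7, -1, 0, 0, 0],
    [0.6, -20.2, 53.3, -1, 0, 0, 0],
  ],
)

```text
clock: 13.05
ee_pos: [503.5, 131.8, 182.6]
tool_rot: [[-0.882, 0.471, -0.006], [0.471, 0.882, -0.0], [0.005, -0.003, -1.0]]
wrist_force: [-7.3, -0.9, 9.0]
gripper_width: 19.3
```

```bash
python3 - <<'E'
from h import *
wind((518.8,72.2)); from plant import arm
c=arm.capture("side"); np.savez("s15.npz",**c); crop(c,240,125,80,110,6,"pics/s15.png")
for th in (-4.507,-5.207,-5.907): print(th,arc(th,0.14))
E
```

```text
t 13.05 p [503.5 131.8 182.6] yaw 1.081 tilt [-0.0059 -0.    ] F [-7.3 -0.9  9. ] M [-0.34  1.69 -0.  ] w 19.3 j [-0.75  0.28  0.45  1.98 -0.15  0.92  0.86]
r 61.5 th 1.822 tang.resist 7.3 radial 0.9
-4.507 [[-6.8, 4.9], [-14.2, 8.8], [-22.1, 11.7], [-30.3, 13.4], [-38.7, 13.9]]
-5.207 [[-8.4, -0.6], [-16.6, -2.4], [-24.4, -5.3], [-31.8, -9.3], [-38.6, -14.3]]
-5.907 [[-6.0, -5.9], [-11.1, -12.5], [-15.3, -19.8], [-18.3, -27.6], [-20.3, -35.8]]
```

View pics/s15.png

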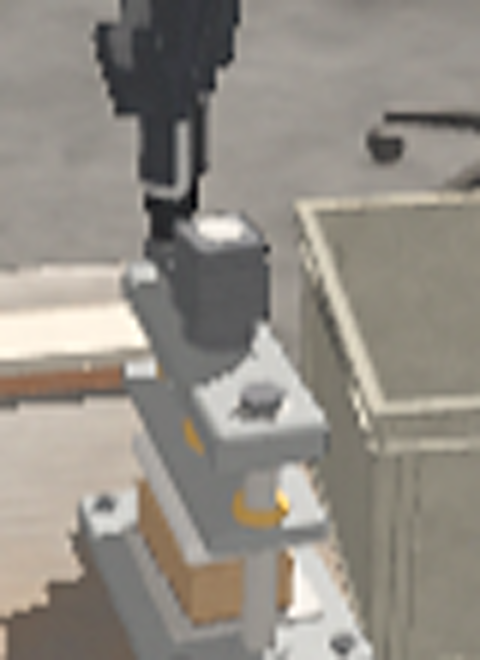

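Free resistance is about 7.4 N. The follower has dropped about 16 mm and the plate is nearing the block. From here I'll use smaller steps.

>>> send_rows(
  motion=[
    [0.6, -6.8, 4.9, -0.5, 0, 0, 0],
    [0.6, -14.2, 8.8, -0.5, 0, 0, 0],
    [0.6, -22.1, 11.7, -0.5, 0, 0, 0],
    [0.6, -22.1, 11.7, -0.5, 0, 0, 0],
  ],
)

```text
clock: 13.43
ee_pos: [529.9, 132.3, 183.0]
tool_rot: [[-0.882, 0.471, -0.004], [0.471, 0.882, 0.001], [0.004, -0.001, -1.0]]
wrist_force: [-4.6, 3.2, 4.4]
gripper_width: 19.5
```

```bash
python3 - <<'E'
from h import *
wind((518.8,72.2)); 
for th in (-4.927,-5.327,-5.727,-6.127): print(th,arc(th,0.1,4))
E
```

```text
t 13.43 p [529.9 132.3 183. ] yaw 1.08 tilt [-0.0037  0.0011] F [-4.6  3.2  4.4] M [ 0.8   0.9  -0.03] w 19.5 j [-0.72  0.32  0.45  1.92 -0.17  0.94  0.89]
r 61.1 th 1.388 tang.resist 5.1 radial 2.3
-4.927 [[-5.8, 1.3], [-11.8, 2.1], [-17.8, 2.2], [-23.8, 1.8]]
-5.327 [[-5.9, -1.0], [-11.7, -2.7], [-17.3, -4.9], [-22.6, -7.6]]
-5.727 [[-5.0, -3.3], [-9.7, -7.0], [-14.0, -11.2], [-17.9, -15.8]]
-6.127 [[-3.4, -5.0], [-6.2, -10.2], [-8.5, -15.8], [-10.3, -21.5]]
```

>>> send_rows(
  motion=[
    [0.6, -5.8, 1.3, 0, 0, 0, 0],
    [0.6, -11.8, 2.1, 0, 0, 0, 0],
    [0.6, -17.8, 2.2, 0, 0, 0, 0],
    [0.6, -23.8, 1.8, 0, 0, 0, 0],
  ],
)

```text
clock: 13.77
ee_pos: [550.9, 124.2, 183.1]
tool_rot: [[-0.883, 0.47, -0.004], [0.47, 0.883, 0.003], [0.005, 0.001, -1.0]]
wrist_force: [-3.5, 6.5, 4.0]
gripper_width: 19.2
```

```bash
python3 - <<'E'
from h import *
wind((518.8,72.2)) 
E
```

```text
t 13.77 p [550.9 124.2 183.1] yaw 1.082 tilt [-0.004  0.003] F [-3.5  6.5  4. ] M [1.38 0.99 0.  ] w 19.2 j [-0.68  0.35  0.45  1.88 -0.19  0.95  0.93]
r 61.1 th 1.018 tang.resist 6.4 radial 3.7
```

>>> send_rows(
  motion=[
    [0.6, -5.9, -1, 0, 0, 0, 0],
    [0.6, -11.7, -2.7, 0, 0, 0, 0],
    [0.6, -17.3, -4.9, 0, 0, 0, 0],
  ],
)

```text
clock: 14.02
ee_pos: [564.6, 112.5, 183.2]
tool_rot: [[-0.883, 0.469, -0.002], [0.469, 0.883, 0.004], [0.004, 0.002, -1.0]]
wrist_force: [-2.5, 7.6, 1.9]
gripper_width: 19.0
```

```bash
python3 - <<'E'
from h import *
wind((518.8,72.2)); from plant import arm
for th in (-5.627,): print(th,arc(th,0.1,4))
c=arm.capture("side"); np.savez("s16.npz",**c); crop(c,240,125,80,110,6,"pics/s16.png")
E
```

```text
t 14.02 p [564.6 112.5 183.2] yaw 1.082 tilt [-0.0024  0.0039] F [-2.5  7.6  1.9] M [ 1.8   0.5  -0.02] w 19.0 j [-0.65  0.37  0.45  1.86 -0.2   0.96  0.96]
r 61.0 th 0.721 tang.resist 7.4 radial 3.1
-5.627 [[-5.3, -2.7], [-10.4, -6.0], [-15.0, -9.8], [-19.3, -14.0]]
```

View pics/s16.png

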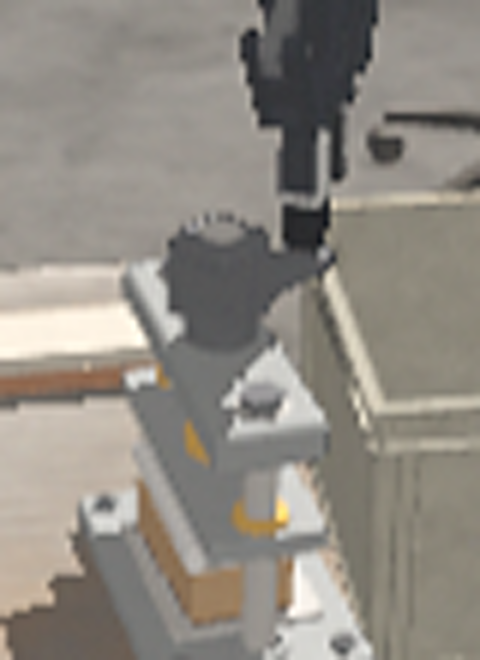

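>>> send_rows(
  motion=[
    [0.6, -5.3, -2.7, 0, 0, 0, 0],
    [0.6, -10.4, -6, 0, 0, 0, 0],
    [0.6, -15, -9.8, 0, 0, 0, 0],
  ],
)

```text
clock: 14.32
ee_pos: [574.2, 97.2, 183.3]
tool_rot: [[-0.883, 0.469, -0.0], [0.469, 0.883, 0.004], [0.002, 0.004, -1.0]]
wrist_force: [1.0, 7.9, -0.6]
gripper_width: 19.2
```

```bash
python3 - <<'E'
from h import *
wind((518.8,72.2)); 
for th in (-5.927,-6.127,-6.327,-6.527): print(th,arc(th,0.1,3))
E
```

```text
t 14.32 p [574.2  97.2 183.3] yaw 1.083 tilt [-0.0003  0.0044] F [ 1.   7.9 -0.6] M [ 1.98 -0.23 -0.02] w 19.2 j [-0.62  0.38  0.45  1.84 -0.2   0.96  1.  ]
r 60.7 th 0.424 tang.resist 6.7 radial 4.2
-5.927 [[-4.3, -4.2], [-8.1, -8.8], [-11.5, -13.8]]
-6.127 [[-3.4, -5.0], [-6.2, -10.2], [-8.5, -15.8]]
-6.327 [[-2.3, -5.5], [-4.0, -11.3], [-5.2, -17.2]]
-6.527 [[-1.2, -5.9], [-1.7, -11.9], [-1.7, -17.9]]
```

>>> send_rows(
  motion=[
    [0.6, -4.3, -4.2, 0, 0, 0, 0],
    [0.6, -8.1, -8.8, 0, 0, 0, 0],
  ],
)

```text
clock: 14.48
ee_pos: [577.8, 85.5, 183.5]
tool_rot: [[-0.883, 0.469, 0.001], [0.469, 0.883, 0.004], [0.001, 0.004, -1.0]]
wrist_force: [2.9, 7.8, -0.5]
gripper_width: 19.5
```

```bash
python3 - <<'E'
from h import *
wind((518.8,72.2)); 
E
```

```text
t 14.48 p [577.8  85.5 183.5] yaw 1.082 tilt [0.0012 0.0044] F [ 2.9  7.8 -0.5] M [ 2.   -0.6  -0.08] w 19.5 j [-0.6   0.38  0.45  1.84 -0.21  0.96  1.02]
r 60.5 th 0.222 tang.resist 6.9 radial 4.6
```

>>> send_rows(
  motion=[
    [0.6, -3.4, -5, 0, 0, 0, 0],
    [0.6, -6.2, -10.2, 0, 0, 0, 0],
  ],
)

```text
clock: 14.65
ee_pos: [579.0, 73.3, 183.6]
tool_rot: [[-0.883, 0.469, 0.002], [0.469, 0.883, 0.004], [-0.0, 0.005, -1.0]]
wrist_force: [3.0, 8.0, -1.9]
gripper_width: 19.3
```

```bash
python3 - <<'E'
from h import *
wind((518.8,72.2)); 
E
```

```text
t 14.65 p [579.   73.3 183.6] yaw 1.082 tilt [0.0025 0.0041] F [ 3.   8.  -1.9] M [ 1.89 -1.03 -0.  ] w 19.3 j [-0.59  0.38  0.46  1.84 -0.21  0.96  1.04]
r 60.3 th 0.018 tang.resist 8.0 radial 3.2
```

>>> send_rows(
  motion=[
    [0.6, -2.3, -5.5, 0, 0, 0, 0],
    [0.6, -4, -11.3, 0, 0, 0, 0],
  ],
)

```text
clock: 14.82
ee_pos: [577.8, 61.1, 183.7]
tool_rot: [[-0.883, 0.47, 0.004], [0.47, 0.883, 0.004], [-0.001, 0.005, -1.0]]
wrist_force: [4.9, 5.9, -2.0]
gripper_width: 19.3
```

```bash
python3 - <<'E'
from h import *
wind((518.8,72.2)); from plant import arm
c=arm.capture("side"); np.savez("s17.npz",**c); crop(c,240,165,80,70,9,"pics/s17.png")
E
```

```text
t 14.82 p [577.8  61.1 183.7] yaw 1.082 tilt [0.0036 0.0037] F [ 4.9  5.9 -2. ] M [ 1.69 -1.27 -0.03] w 19.3 j [-0.57  0.38  0.46  1.85 -0.21  0.96  1.06]
r 60.0 th -0.186 tang.resist 6.7 radial 3.7
```

View pics/s17.png

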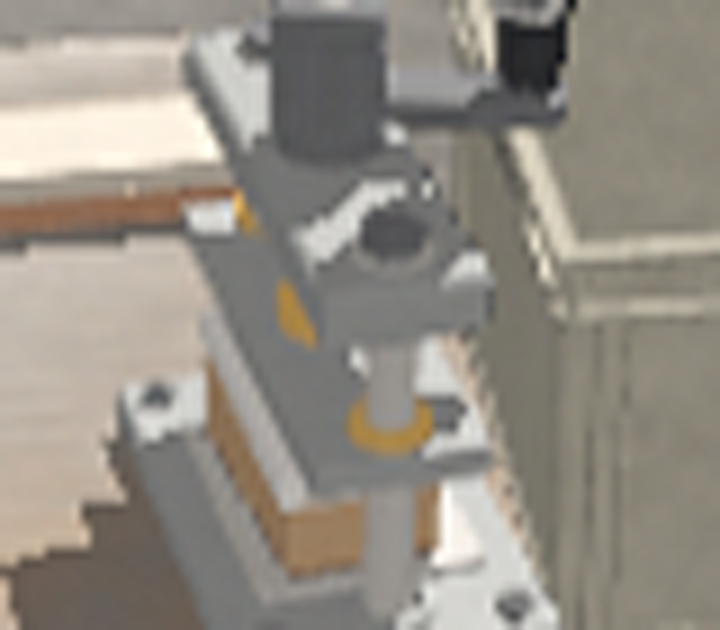

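>>> send_rows(
  motion=[
    [0.6, -1.2, -5.9, 0, 0, 0, 0],
    [0.6, -1.7, -11.9, 0, 0, 0, 0],
  ],
)

```text
clock: 15.03
ee_pos: [574.1, 49.5, 183.9]
tool_rot: [[-0.883, 0.47, 0.005], [0.47, 0.883, 0.003], [-0.002, 0.005, -1.0]]
wrist_force: [5.2, 5.8, -1.8]
gripper_width: 19.3
```

```bash
python3 - <<'E'
from h import *
wind((518.8,72.2)); 
for th in (-6.727,-6.927,-7.127,-7.327): print(th,arc(th,0.1,2))
E
```

```text
t 15.03 p [574.1  49.5 183.9] yaw 1.082 tilt [0.0045 0.0032] F [ 5.2  5.8 -1.8] M [ 1.44 -1.39  0.02] w 19.3 j [-0.56  0.37  0.47  1.86 -0.2   0.95  1.08]
r 59.7 th -0.389 tang.resist 7.3 radial 2.6
-6.727 [[0.0, -6.0], [0.7, -12.0]]
-6.927 [[1.2, -5.9], [3.0, -11.6]]
-7.127 [[2.4, -5.5], [5.3, -10.8]]
-7.327 [[3.4, -4.9], [7.3, -9.5]]
```

>>> send_rows(
  motion=[
    [0.6, 0, -6, 0, 0, 0, 0],
    [0.6, 0.7, -12, 0, 0, 0, 0],
  ],
)

```text
clock: 15.2
ee_pos: [567.9, 38.5, 184.0]
tool_rot: [[-0.882, 0.47, 0.005], [0.47, 0.882, 0.003], [-0.003, 0.005, -1.0]]
wrist_force: [6.5, 4.8, -1.2]
gripper_width: 19.8
```

```bash
python3 - <<'E'
from h import *
wind((518.8,72.2)); 
E
```

```text
t 15.2 p [567.9  38.5 184. ] yaw 1.081 tilt [0.0049 0.0025] F [ 6.5  4.8 -1.2] M [ 1.22 -1.57 -0.02] w 19.8 j [-0.55  0.36  0.47  1.88 -0.2   0.95  1.09]
r 59.6 th -0.602 tang.resist 7.6 radial 2.6
```

>>> send_rows(
  motion=[
    [0.6, 1.2, -5.9, 0, 0, 0, 0],
    [0.6, 3, -11.6, 0, 0, 0, 0],
  ],
)

```text
clock: 15.37
ee_pos: [559.9, 29.4, 184.1]
tool_rot: [[-0.882, 0.471, 0.005], [0.471, 0.882, 0.002], [-0.004, 0.005, -1.0]]
wrist_force: [7.6, 5.1, -1.8]
gripper_width: 19.5
```

```bash
python3 - <<'E'
from h import *
wind((518.8,72.2)); from plant import arm
c=arm.capture("side"); np.savez("s18.npz",**c); crop(c,240,165,80,70,9,"pics/s18.png")
E
```

```text
t 15.37 p [559.9  29.4 184.1] yaw 1.081 tilt [0.0054 0.0023] F [ 7.6  5.1 -1.8] M [ 1.23 -1.77 -0.05] w 19.5 j [-0.54  0.34  0.47  1.9  -0.19  0.94  1.1 ]
r 59.4 th -0.806 tang.resist 9.0 radial 1.6
```

View pics/s18.png

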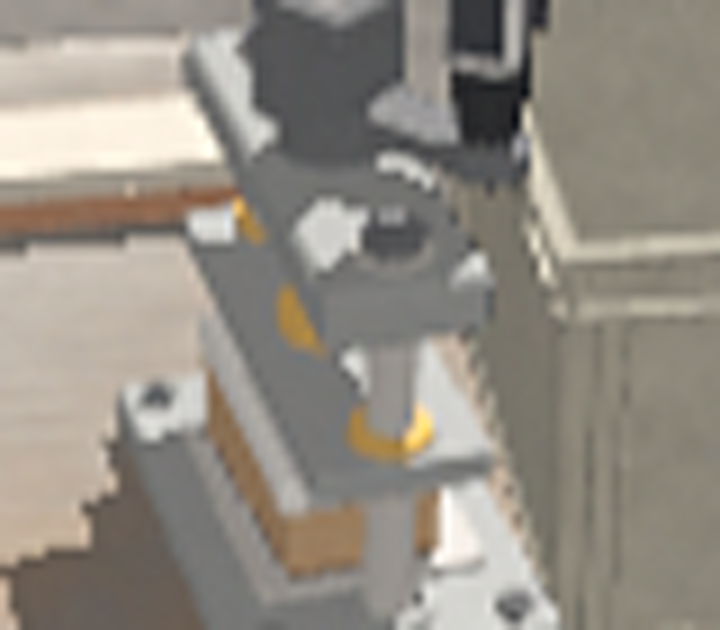

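Resistance has started to rise, to 9.0 N, and the follower is now moving relative to the plate. The plate's lower edge stays at about (290,510). Continuing in small steps.

>>> send_rows(
  motion=[
    [0.6, 2.4, -5.5, 0, 0, 0, 0],
    [0.6, 5.3, -10.8, 0, 0, 0, 0],
  ],
)

```text
clock: 15.58
ee_pos: [551.0, 22.7, 184.3]
tool_rot: [[-0.882, 0.47, 0.007], [0.47, 0.882, 0.002], [-0.005, 0.005, -1.0]]
wrist_force: [8.9, 5.3, -1.2]
gripper_width: 19.9
```

```bash
python3 - <<'E'
from h import *
wind((518.8,72.2)) 
E
```

```text
t 15.58 p [551.   22.7 184.3] yaw 1.081 tilt [0.0072 0.0024] F [ 8.9  5.3 -1.2] M [ 1.33 -2.14  0.  ] w 19.9 j [-0.54  0.33  0.48  1.92 -0.19  0.93  1.11]
r 59.1 th -0.994 tang.resist 10.3 radial 0.4
```

>>> send_rows(
  motion=[
    [0.6, 3.4, -4.9, 0, 0, 0, 0],
    [0.6, 5.2, -7.3, 0, 0, 0, 0],
  ],
)

```text
clock: 15.75
ee_pos: [543.1, 18.5, 184.5]
tool_rot: [[-0.882, 0.471, 0.008], [0.471, 0.882, 0.003], [-0.006, 0.006, -1.0]]
wrist_force: [10.9, 4.9, -3.2]
gripper_width: 19.3
```

```bash
python3 - <<'E'
from h import *
wind((518.8,72.2)) 
for th in (-7.477,-7.627,-7.777,-7.927): print(th,arc(th,0.075,2))
E
```

```text
t 15.75 p [543.1  18.5 184.5] yaw 1.081 tilt [0.0081 0.0027] F [10.9  4.9 -3.2] M [ 1.32 -2.52 -0.05] w 19.3 j [-0.54  0.31  0.48  1.94 -0.18  0.93  1.11]
r 58.9 th -1.145 tang.resist 12.0 radial 0.0
-7.477 [[3.0, -3.3], [6.3, -6.4]]
-7.627 [[3.5, -2.8], [7.2, -5.4]]
-7.777 [[3.9, -2.3], [7.9, -4.2]]
-7.927 [[4.2, -1.7], [8.5, -3.0]]
```

Resistance rose steadily: 7.6, 9.0, 10.3, then 12.0 N. That is about 4.8 N above free winding and about 0.6 rad (36 mm of handle path) past first contact, so roughly 95 N on the block. I stop here, ease the load off and release the handle.

>>> send_rows(
  motion=[
    [0.6, -0.7, 1, 0, 0, 0, 0],
    [0.3, -0.7, 1, 0, 0, 0, 0],
    [0.0, -0.7, 1, 0, 0, 0, 0],
    [0.0, -0.7, 1, 0, 0, 0, 0],
  ],
)

```text
clock: 16.08
ee_pos: [540.2, 17.1, 182.9]
tool_rot: [[-0.882, 0.472, -0.002], [0.472, 0.882, -0.0], [0.001, -0.001, -1.0]]
wrist_force: [0.5, 0.2, 0.0]
gripper_width: 42.8
```

>>> send_rows(
  motion=[
    [0, 0, 0, -12, 0, 0, 0],
    [0, 0, 0, -30, 0, 0, 0],
    [-0.1, 0, 0, -55, 0, 0, 0.1],
    [-0.2, 0, 0, -60, 0, 0, 0.2],
    [-0.2, 0, 0, -60, 0, 0, 0.2],
  ],
)

```text
clock: 16.5
ee_pos: [541.9, 17.3, 244.8]
tool_rot: [[-0.768, 0.64, 0.002], [0.64, 0.768, 0.001], [-0.001, 0.002, -1.0]]
wrist_force: [-0.3, -0.4, -0.4]
gripper_width: 51.2
```

```bash
python3 - <<'E'
from h import *
sidecheck("s19",(517.6,73),-1.145,80)
c=load("s19.npz"); crop(c,240,140,80,95,7,"pics/s19b.png")
E
```

```text
t 16.55 p [541.1  17.5 243.5] yaw 0.881 tilt [0.0003 0.0002] F [-0.   1.  -0.5] M [0.   0.05 0.  ] w 51.2 j [-0.6   0.25  0.54  1.87 -0.14  1.06  0.88]
hub bottom LR [[242, 485], [312, 540]] knob top [[472, 385]]
```

View pics/s19b.png

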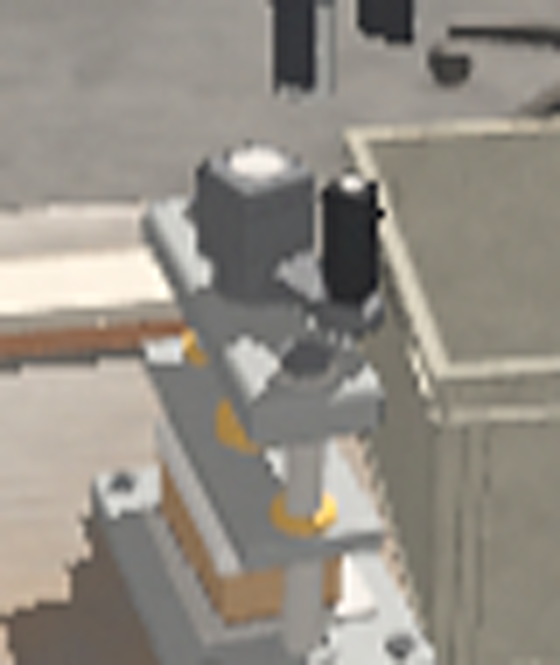

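```bash
python3 - <<'E'
from h import *
c=load("s19.npz"); px=lambda P:((proj(c,P)-[240,140]+.5)*7).round(1)
T=np.array([517.7,73.5,158])
for a in (-0.9,-1.0,-1.1,-1.145,-1.2,-1.3):
    ex=np.array([np.cos(a),np.sin(a),0]);ey=np.array([-np.sin(a),np.cos(a),0])
    print(a,px([T+60*ex+[0,0,59],T+60*ex+[0,0,13]]).tolist(),"hub corners",px([T+17*(i*ex+j*ey)+[0,0,41] for i,j in((1,-1),(-1,-1),(1,1),(-1,1))]).tolist())
print(go([517.7,73.5,243],0.43))
E
```

```text
-0.9 [[373.8, 169.0], [371.0, 279.9]] hub corners [[256.6, 191.2], [192.7, 163.2], [319.0, 162.2], [255.1, 135.2]]
-1.0 [[362.1, 174.0], [359.5, 285.2]] hub corners [[250.1, 191.1], [193.1, 160.4], [318.9, 165.0], [261.3, 135.3]]
-1.1 [[349.1, 178.5], [346.9, 289.9]] hub corners [[243.7, 190.7], [194.1, 157.6], [318.2, 167.8], [267.5, 135.6]]
-1.145 [[343.0, 180.3], [340.9, 291.9]] hub corners [[240.9, 190.5], [194.7, 156.4], [317.6, 169.0], [270.2, 135.9]]
-1.2 [[335.2, 182.4], [333.2, 294.0]] hub corners [[237.5, 190.1], [195.7, 154.9], [316.8, 170.5], [273.5, 136.3]]
-1.3 [[320.3, 185.7], [318.7, 297.4]] hub corners [[231.5, 189.1], [197.9, 152.3], [314.8, 173.2], [279.4, 137.1]]
(array([53.7, 28.3,  0.5]), array([4.000e-04, 0.000e+00, 4.515e-01]))
```

The knob at (350,183) and the hub's front corner at (245,195) give a crank yaw of about -1.09, so the jaw yaw should be 0.48. I'll take the hub again.

```bash
python3 - <<'E'
from h import *
print(go([517.7,73.5,160],0.48))
E
```

```text
(array([53.7, 28.3, 83.5]), array([4.000e-04, 0.000e+00, 4.015e-01]))
```

>>> send_rows(
  motion=[
    [-0.4, 20, 10, 0, 0, 0, 0.12],
    [-0.4, 40, 21, 0, 0, 0, 0.24],
    [-0.4, 53.7, 28.3, 0, 0, 0, 0.36],
    [-0.4, 53.7, 28.3, 10, 0, 0, 0.4],
    [-0.4, 53.7, 28.3, 25, 0, 0, 0.4],
  ],
)

```text
clock: 16.97
ee_pos: [517.5, 75.1, 217.7]
tool_rot: [[-0.465, 0.885, -0.0], [0.885, 0.465, 0.0], [0.0, 0.0, -1.0]]
wrist_force: [0.4, 0.2, 0.3]
gripper_width: 59.6
```

```bash
python3 - <<'E'
from h import *
sidecheck("s20",(517.6,73),-1.09,60)
print(go([517.7,73.5,160],0.48))
E
```

```text
t 17.02 p [515.3  74.2 214.3] yaw 0.485 tilt [-0.0052 -0.0017] F [-2.   0.4 -2.5] M [-0.05  0.13  0.04] w 59.6 j [-0.74  0.25  0.57  1.95 -0.16  0.99  0.39]
hub bottom LR [[120, 422], [190, 471]] knob top [[341, 317]]
(array([-1.7,  2.1, 54.3]), array([-0.0054, -0.0009,  0.0047]))
```

View pics/s20.png

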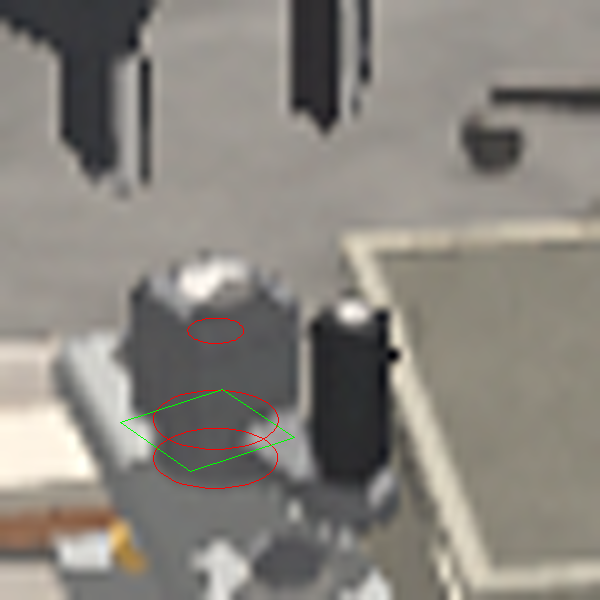

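>>> send_rows(
  motion=[
    [-0.4, 0, 0, 20, 0, 0, 0],
    [-0.4, 0, 0, 40, 0, 0, 0],
    [-0.4, 0, 0, 52, 0, 0, 0],
    [-0.4, 0, 0, 54, 0, 0, 0],
    [-0.4, 0, 0, 54, 0, 0, 0],
  ],
)

```text
clock: 17.43
ee_pos: [516.9, 73.2, 163.2]
tool_rot: [[-0.463, 0.886, -0.003], [0.886, 0.463, -0.001], [0.0, -0.003, -1.0]]
wrist_force: [-0.3, 1.0, -0.1]
gripper_width: 60.1
```

```bash
python3 - <<'E'
from h import *
sidecheck("s21",(517.6,73),-1.09,1.6)
print(go([517.7,73.5,160],0.48))
E
```

```text
t 17.48 p [517.7  73.4 164.1] yaw 0.481 tilt [-0.0012 -0.0006] F [-0.5 -0.6  1.1] M [-0.    0.01 -0.01] w 59.9 j [-0.71  0.32  0.55  2.   -0.21  0.88  0.43]
hub bottom LR [[128, 396], [199, 445]] knob top [[351, 288]]
(array([0.1, 0.1, 4.1]), array([-0.0014, -0.    ,  0.0008]))
```

View pics/s21.png

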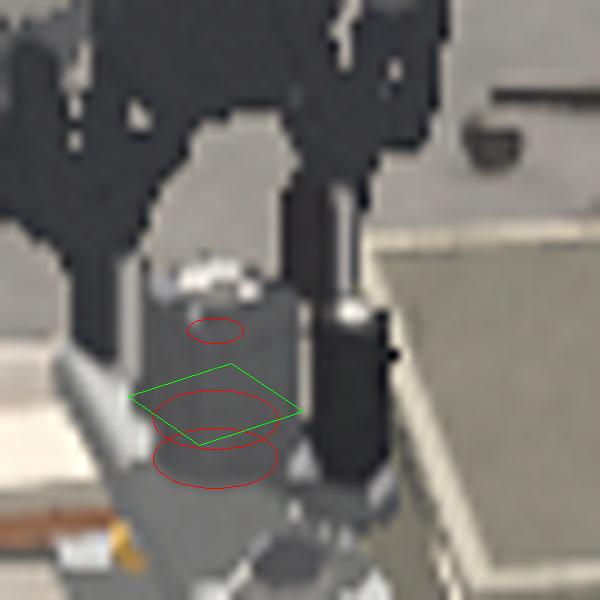

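>>> send_rows(
  motion=[
    [-0.2, 0, 0, 3, 0, 0, 0],
    [0.1, 0, 0, 3, 0, 0, 0],
    [0.35, 0, 0, 3, 0, 0, 0],
    [0.5, 0, 0, 3, 0, 0, 0],
  ],
  squeeze=45,
)

```text
clock: 17.82
ee_pos: [517.5, 73.5, 161.8]
tool_rot: [[-0.462, 0.887, -0.001], [0.887, 0.462, 0.0], [0.001, -0.001, -1.0]]
wrist_force: [-4.4, -1.0, 6.5]
gripper_width: 33.3
```

```bash
python3 - <<'E'
from h import *
st()
E
```

```text
t 17.82 p [517.5  73.5 161.8] yaw 0.48 tilt [-0.001   0.0001] F [-4.4 -1.   6.5] M [-0.33  0.84  0.09] w 33.3 j [-0.71  0.32  0.55  2.   -0.21  0.88  0.43]
```

The hub is gripped at 33.3 mm. I'll relieve the side load a little and lift straight up.

>>> send_rows(
  motion=[
    [0.5, 0.3, -0.5, -2, 0, 0, 0],
    [0.5, 0.3, -0.5, -5, 0, 0, 0],
    [0.5, 0.3, -0.5, -8, 0, 0, 0],
  ],
)

```text
clock: 18.07
ee_pos: [517.3, 73.5, 169.2]
tool_rot: [[-0.462, 0.887, -0.0], [0.887, 0.462, -0.001], [-0.001, -0.0, -1.0]]
wrist_force: [0.9, -2.6, -6.4]
gripper_width: 33.0
```

```bash
python3 - <<'E'
from h import *
st()
E
```

```text
t 18.07 p [517.3  73.5 169.2] yaw 0.48 tilt [-0.0001 -0.0007] F [ 0.9 -2.6 -6.4] M [-0.37 -0.24  0.04] w 33.0 j [-0.71  0.31  0.55  1.99 -0.2   0.89  0.43]
```

>>> send_rows(
  motion=[
    [0.5, 0, 0, -6, 0, 0, 0],
    [0.5, 0, 0, -13, 0, 0, 0],
    [0.5, 0, 0, -20, 0, 0, 0],
    [0.5, 0, 0, -30, 0, 0, 0],
    [0.5, 0, 0, -50, 0, 0, 0],
  ],
)

```text
clock: 18.48
ee_pos: [516.0, 74.1, 219.0]
tool_rot: [[-0.462, 0.887, -0.003], [0.887, 0.462, -0.001], [0.001, -0.003, -1.0]]
wrist_force: [0.7, 0.8, -3.8]
gripper_width: 33.1
```

```bash
python3 - <<'E'
from h import *
from plant import arm
s=st()
c=arm.capture("side"); np.savez("s22.npz",**c); crop(c,230,110,100,125,5,"pics/s22.png")
print(go([500,-100,235],1.35), go([505,-120,60],1.43))
E
```

```text
t 18.48 p [516.   74.1 219. ] yaw 0.48 tilt [-0.0032 -0.0006] F [ 0.7  0.8 -3.8] M [0.08 0.04 0.02] w 33.1 j [-0.74  0.24  0.57  1.94 -0.15  1.    0.38]
(array([-145.8,  -97.3,  -11.7]), array([ 0.0039,  0.0019, -0.8703])) (array([-165.9, -102.8,  163.3]), array([ 0.0039,  0.0021, -0.9503]))
```

View pics/s22.png

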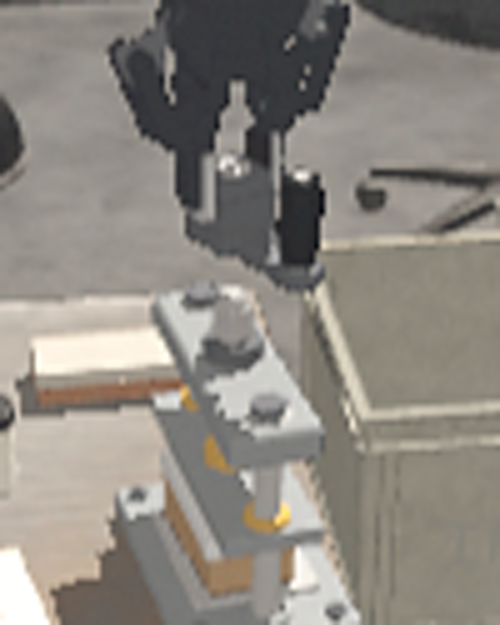

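The crank is off and the press stays tight. Next I'll carry the crank back to its starting place, turning it to its original yaw on the way.

>>> send_rows(
  motion=[
    [0.5, -20, -16, -12, 0, 0, -0.1],
    [0.5, -48, -39, -14, 0, 0, -0.21],
    [0.5, -78, -64, -14, 0, 0, -0.33],
    [0.5, -108, -89, -14, 0, 0, -0.45],
    [0.5, -136, -112, -5, 0, 0, -0.57],
  ],
)

```text
clock: 18.95
ee_pos: [482.6, -95.3, 227.3]
tool_rot: [[-0.86, 0.511, 0.004], [0.511, 0.86, 0.001], [-0.003, 0.003, -1.0]]
wrist_force: [0.5, -0.4, -2.6]
gripper_width: 33.2
```

```bash
python3 - <<'E'
from h import *
s=st()
print(go([471,-145,100],1.43))
E
```

```text
t 18.95 p [482.6 -95.3 227.3] yaw 1.034 tilt [0.0038 0.0007] F [ 0.5 -0.4 -2.6] M [-0.01 -0.07  0.04] w 33.2 j [-0.46  0.17  0.6   2.   -0.11  1.    1.23]
(array([-15.1, -49. , 127.2]), array([ 0.002 ,  0.0034, -0.3955]))
```

>>> send_rows(
  motion=[
    [0.5, -6, -20, 20, 0, 0, -0.11],
    [0.5, -12, -38, 50, 0, 0, -0.22],
    [0.5, -15, -49, 85, 0, 0, -0.33],
    [0.5, -15, -49, 115, 0, 0, -0.395],
    [0.5, -15, -49, 127, 0, 0, -0.395],
  ],
)

```text
clock: 19.37
ee_pos: [467.3, -143.3, 95.5]
tool_rot: [[-0.99, 0.144, -0.004], [0.144, 0.99, 0.001], [0.005, 0.0, -1.0]]
wrist_force: [-0.9, 1.0, -3.6]
gripper_width: 33.0
```

>>> send_rows(
  motion=[
    [0.5, 0, 0, 30, 0, 0, 0],
    [0.5, 0, 0, 55, 0, 0, 0],
    [0.5, 0, 0, 70, 0, 0, 0],
    [0.5, 0, 0, 70, 0, 0, 0],
  ],
)

```text
clock: 19.7
ee_pos: [468.1, -142.2, 26.2]
tool_rot: [[-0.989, 0.146, -0.005], [0.146, 0.989, 0.001], [0.005, 0.0, -1.0]]
wrist_force: [-0.0, 1.9, -3.5]
gripper_width: 32.9
```

```bash
python3 - <<'E'
from h import *
from plant import arm
c=arm.capture("side"); np.savez("s23.npz",**c); crop(c,220,175,120,145,5,"pics/s23.png")
s=st()
E
```

```text
t 19.75 p [ 469.1 -142.7   27.7] yaw 1.424 tilt [-0.0025  0.0005] F [-0.2  0.6 -2.9] M [ 0.02  0.03 -0.01] w 33.1 j [-0.16  0.49  0.41  2.15 -0.36  0.56  1.94]
```

View pics/s23.png

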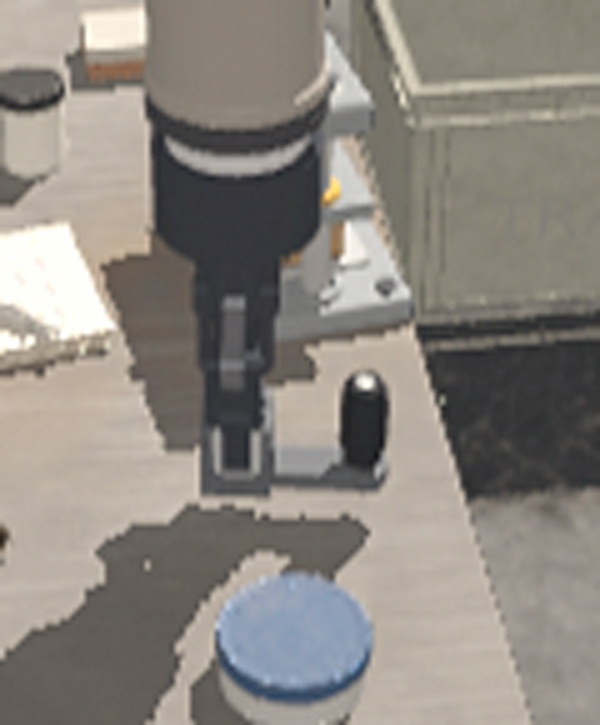

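The crank hangs about 24 mm above the bare bench at (240,490), clear of the blue tin. I'll lower it until it touches.

>>> send_rows(
  motion=[
    [0.5, 0, -3, 8, 0, 0, 0],
    [0.5, 0, -3, 16, 0, 0, 0],
    [0.5, 0, -3, 20, 0, 0, 0],
    [0.5, 0, -3, 20, 0, 0, 0],
  ],
)

```text
clock: 20.08
ee_pos: [469.2, -145.8, 8.2]
tool_rot: [[-0.989, 0.146, -0.0], [0.146, 0.989, 0.0], [0.0, 0.0, -1.0]]
wrist_force: [-0.7, 0.5, -3.5]
gripper_width: 33.1
```

>>> send_rows(
  motion=[
    [0.5, 0, 0, 2, 0, 0, 0],
    [0.5, 0, 0, 2, 0, 0, 0],
  ],
)

```text
clock: 20.25
ee_pos: [469.5, -145.9, 6.6]
tool_rot: [[-0.989, 0.146, 0.0], [0.146, 0.989, 0.0], [-0.0, 0.0, -1.0]]
wrist_force: [-0.0, 0.3, -3.1]
gripper_width: 32.9
```

>>> send_rows(
  motion=[
    [0.5, 0, 0, 2, 0, 0, 0],
    [0.5, 0, 0, 2, 0, 0, 0],
  ],
)

```text
clock: 20.42
ee_pos: [469.4, -145.9, 4.5]
tool_rot: [[-0.989, 0.146, 0.0], [0.146, 0.989, 0.0], [-0.0, 0.0, -1.0]]
wrist_force: [0.9, 0.3, -4.6]
gripper_width: 33.1
```

>>> send_rows(
  motion=[
    [0.5, 0, 0, 1, 0, 0, 0],
    [0.5, 0, 0, 1, 0, 0, 0],
  ],
)

```text
clock: 20.58
ee_pos: [469.5, -145.9, 3.9]
tool_rot: [[-0.989, 0.146, 0.0], [0.146, 0.989, 0.0], [-0.0, 0.0, -1.0]]
wrist_force: [-2.1, 0.7, 1.6]
gripper_width: 33.5
```

>>> send_rows(
  motion=[
    [0.5, 0, 0, 1, 0, 0, 0],
    [0.5, 0, 0, 1, 0, 0, 0],
  ],
)

```text
clock: 20.75
ee_pos: [469.5, -146.0, 3.8]
tool_rot: [[-0.989, 0.146, 0.001], [0.146, 0.989, 0.001], [-0.0, 0.001, -1.0]]
wrist_force: [-5.8, 2.6, 17.1]
gripper_width: 33.3
```

The crank rests on the bench. I'll release it and retreat upward.

>>> send_rows(
  motion=[
    [0.5, 0, 0, -1, 0, 0, 0],
    [0.2, 0, 0, -1, 0, 0, 0],
    [-0.2, 0, 0, -1, 0, 0, 0],
    [-0.4, 0, 0, -1, 0, 0, 0],
    [-0.4, 0, 0, -1, 0, 0, 0],
  ],
)

```text
clock: 21.17
ee_pos: [469.6, -146.0, 3.5]
tool_rot: [[-0.989, 0.146, 0.0], [0.146, 0.989, -0.0], [-0.0, -0.0, -1.0]]
wrist_force: [-0.3, -0.6, 0.0]
gripper_width: 59.5
```

>>> send_rows(
  motion=[
    [-0.4, 0, 0, -12, 0, 0, 0],
    [-0.4, 0, 0, -35, 0, 0, 0],
    [-0.4, 0, 0, -70, 0, 0, 0],
    [-0.4, 0, 0, -110, 0, 0, 0],
    [-0.4, 0, 0, -150, 0, 0, 0],
  ],
)

```text
clock: 21.58
ee_pos: [468.5, -146.1, 154.6]
tool_rot: [[-0.989, 0.147, -0.002], [0.147, 0.989, -0.0], [0.002, -0.001, -1.0]]
wrist_force: [1.6, 0.9, -0.0]
gripper_width: 59.7
```

>>> send_rows(
  motion=[
    [-0.4, 0, -15, -40, 0, 0, 0],
    [-0.4, 20, -50, -60, 0, 0, 0],
    [-0.4, 30, -85, -70, 0, 0, 0],
    [-0.4, 30, -120, -80, 0, 0, 0],
    [-0.4, 30, -150, -80, 0, 0, 0],
  ],
)

```text
clock: 22.0
ee_pos: [417.6, -292.8, 236.1]
tool_rot: [[-0.989, 0.147, 0.005], [0.147, 0.989, -0.001], [-0.005, -0.0, -1.0]]
wrist_force: [0.9, 0.2, 0.2]
gripper_width: 59.7
```

>>> send_rows(
  motion=[
    [-0.4, 0, -30, 0, 0, 0, 0],
    [-0.4, 0, -60, 0, 0, 0, 0],
    [-0.4, 0, -60, 0, 0, 0, 0],
    [-0.4, 0, -60, 0, 0, 0, 0],
  ],
)

```text
clock: 22.33
ee_pos: [408.0, -351.0, 233.4]
tool_rot: [[-0.989, 0.15, -0.001], [0.15, 0.989, -0.001], [0.001, -0.001, -1.0]]
wrist_force: [-0.6, 0.1, -0.1]
gripper_width: 59.8
```

```bash
python3 - <<'E'
from h import *
from plant import arm
s=st()
for n in("side","top"):
    c=arm.capture(n); np.savez(n+"F.npz",**c)
crop(load("sideF.npz"),130,120,200,200,3,"pics/sF.png")
crop(load("topF.npz"),130,130,260,150,3,"pics/tF.png")
E
```

```text
t 22.33 p [ 408.  -351.   233.4] yaw 1.42 tilt [-0.0007 -0.0007] F [-0.6  0.1 -0.1] M [ 0.04 -0.01 -0.04] w 59.8 j [ 0.02  0.27  0.69  1.9  -0.2   1.04  2.22]
```

View pics/sF.png

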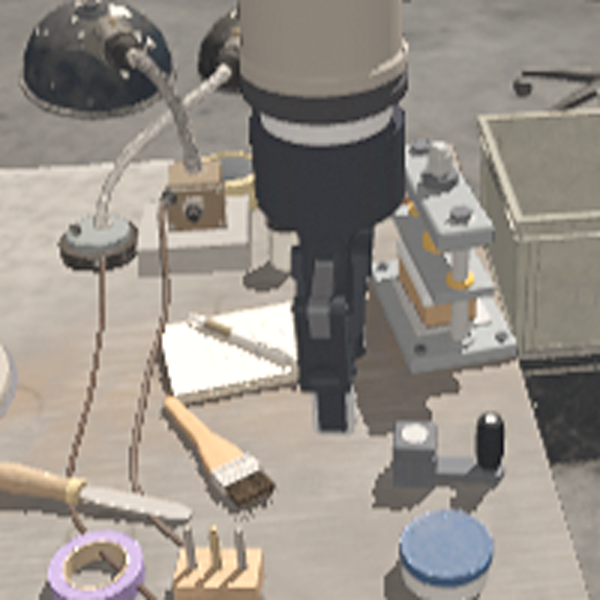

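View pics/tF.png

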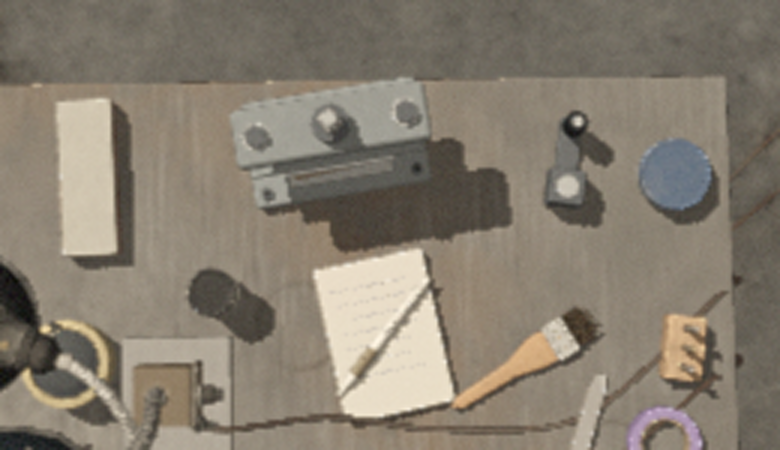

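In both views the crank lies flat, at (430,445) in the side crop and (567,185) in the top crop. Nothing else has moved. I'll compare the follower-to-plate gap before and after as an independent check of the pressure.

```bash
python3 - <<'E'
from h import *
a=load("side0.npz");b=load("sideF.npz")
f=lambda c:cv2.resize(c["image"][170:235,255:305,::-1],None,fx=8,fy=8,interpolation=cv2.INTER_CUBIC)
cv2.imwrite("pics/cmp.png",np.hstack([f(a),f(b)]))
E
```

```text
(no output)
```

View pics/cmp.png

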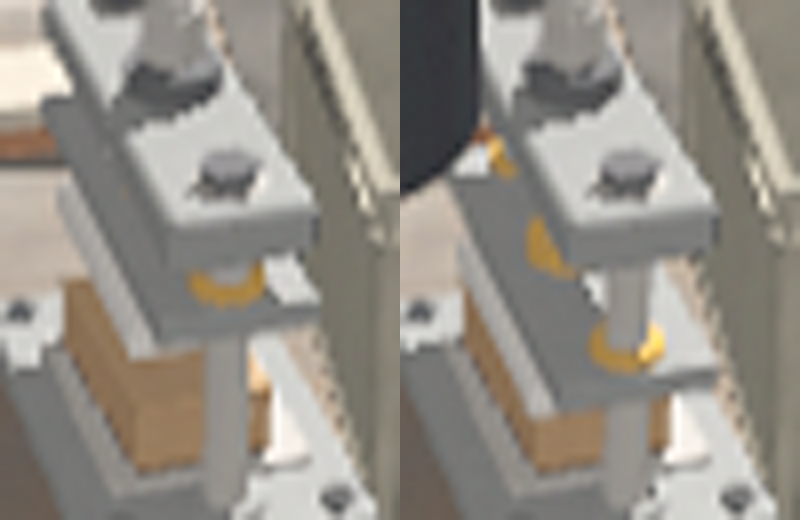

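```bash
python3 - <<'E'
from plant import arm
print(arm.hand_in())
E
```

```text
the job is handed in; nothing more can be done
None
```

The press is wound tight on the block and the crank is off, lying flat and socket down on the bench near its starting place. I handed the job in at about 22 s of the 72 s allowed.

- **Fitting:** The crank stopped on the square about 21 mm above the collar at roughly 13 N. After about 0.3 rad of turning under light push it dropped over the square. I then guided it down, with force peaks up to about 20 N, and released it just above the collar. The side view matched it fully home.
- **Winding:** I wound about 1.1 turns clockwise. Free resistance was about 7 N and rose steadily to 12 N, where I stopped. The 5 N rise corresponds to roughly 70–95 N on the block, mid-range for firm.
- **Final pictures:** The crank is about 100 mm clear of the press. The block, glue pot, stone and blue tin showed no visible shift. The gripper was clear of everything.

**What disagreed:**
- **Fingertip height:** The fingertips stood about 38 mm higher than the stated tool offset. My first grasp closed on air above the hub, and I corrected it from the pictures and the jaw opening.
- **Cameras:** The two camera views disagreed by 3–6 mm on some points, so I relied on the side view and on feel.
- **Clamping pressure:** A rough before-and-after picture estimate of the spring compression gave about 4 ± 1.2 mm, about 155 N. That would be above the force-based figure and just over the crush limit, but I trusted the force reading because the picture estimate is coarse.

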